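Put the seasonings back into their blocks and stand

ROBOT

A 6-joint arm with a two-finger parallel gripper is mounted at the origin on a cart in front of the work surface, level with it; the furniture and walls round the work are solid. World frame = base frame: x ahead of the robot, y to its left, z up, the work surface at z = 0. Lengths are in m, angles in degrees, forces in N, time in s.
With the tool pointing down it reaches from about 0.25 to 0.725 m from the base axis. Payload 9.7 kg.
Tool frame: the origin (TCP) lies between the finger pads; the fingertips stand bot.tcp_to_tips ahead of it and the grasp point (between the pads) lies 11 mm behind it (bot.tcp_to_tips is the distance from the TCP to the fingertips, in m); z points along the fingers, y is the line along which they close (so a half turn about z gives the same grasp; the last joint's range is limited). The gripper opens to 85 mm and grips with 20 to 120 N. Pads are 22 mm wide; open, the fingers measure 114 mm over their backs; the gripper's body (76 mm by 85 mm) begins 54 mm behind the grasp point. The pads swing forward as they close: fully open they stand 13 mm farther back than shut.
Start: joints at [-70.76, 4.979, 10.078, 95.1, 0, 90], TCP at [0.181, -0.519, 0.213] pointing down, gripper open.
Joint ranges: [-179.16, 179.16], [-48.56, 103.87], [-65.8, 70.77], [-126.05, 130.52], [-82.76, 87.17], [-180, 180]. Speed limits (degrees/s): [127.2, 127.2, 147.25, 180, 180, 180].

INTERFACE

Orientations are given as [roll, pitch, yaw] about the fixed x, y, z axes, in that order (R = Rz(yaw) Ry(pitch) Rx(roll)).
In Python, from workcell import bot gives the robot as it stands. The module is installed in compiled form; this text tells all that it offers.
- The arm moves only by the tool carry_out, never from a script. Its arguments are lists of equal length, an entry for each row: "linear": the shift along the world's x, y, z normalised to -1 to 1, where 1 is 2 cm, a list of three; "rotation": the turn, a rotation vector about the world's x, y, z normalised to -1 to 1, where 1 is 8 degrees, a list of three; "grip": the closure, from -1 (fully open) to 1 (shut). In form: {"linear": [[tx, ty, tz], ...], "rotation": [[rx, ry, rz], ...], "grip": [grip, ...]}. A call has 1 to 12 rows; each row shifts and turns the commanded pose from where the row before left it; what a row does not reach is not made up. A row lasts 1/10 s, in which the tool goes at most 50 mm and 8.59 degrees, less where a joint would pass 70% of its speed; a pose out of reach is approached as far as the arm can. A call with a number of a shift or a turn outside -1 to 1 is refused whole. A call with a gripper value outside its range is refused whole. The fingers move at their own pace and stop on an object; "grip_force" is the grip in N (left out, the last holds). Time passes only in rows, so rows that do not move let the fingers close. It gives the time, the measured TCP pose, the force, the opening and the grip force at its end, in the units of the state.
- bot.get_obs(): the state, without advancing time (a new reading comes with each control period).
- bot.camera(name): name is "scene" or "side" or "wrist"; returns the picture (400x640x3 uint8, blue, green, red); there is no depth.
- bot.camera_model(name): a dict with "fx", "fy", "cx", "cy" (pixels), "camera_from_world" (4x4, takes a point from world to camera coordinates). Camera axes: x right, y up, looking along -z (the intrinsics and any distortion apply to the point x, -y, -z); pixel columns grow to the right and rows downward; lengths in m; the calibration is good to about 2 mm. A picture is of the moment at which its call begins: read the wrist's pose just before it. camera_model takes no time and is no camera call; for the wrist camera it gives the pose at the moment of the call.
- bot.job_done(): hands the job in; it is judged then, once.
The state is a dict: "time": time; "q": joint angles; "qd": joint speeds; "joint_efforts": joint torques, N m; "ee_pos": TCP position; "tcp_rot": TCP orientation; "wrist_force": force on the tool from outside, world axes, zero at the start; "torque": the same for the moment, N m; "opening": finger opening in m; "grasp_force": force on a finger pad.
Only numpy, scipy, OpenCV 4.12 (cv2) and the standard library are available. Lean on these libraries where they do the work, as an engineer would, in place of code of your own. Each camera call takes 0.05 s, during which the arm holds its last target. There are 200 camera calls.

TASK

Put the seasonings away after cooking: the two round spice jars belong in the dark block with the round wells, the two square jars in the light block with the square wells, and the salt shaker in the empty cup of the steel stand, next to the pepper mill. Each must end upright and fully down in a well of its own; do not drop or tip any of them, and leave the pepper mill and the jam jar where they are.

Things in the scene. Friction and masses are not known exactly. Their poses are not given: they have to be found in the camera images.
- jar_red: Round glass spice jar with brownish red spice and a bright red round cap. 42 mm across (44 mm at the cap's hinge nib), 124 mm tall; the cap is shut and fixed and can be gripped. About 0.1 kg. Origin at the centre of its underside, z up; standing, yaw arbitrary.
- jar_maroon: Round glass spice jar with a dark maroon round cap. 46 mm across, 126 mm tall; the cap is fixed and can be gripped. About 0.1 kg. Origin at the centre of its underside, z up; standing, yaw arbitrary.
- jar_square_plum: Square glass spice jar with a plum (dark purple-red) square lid. Glass 38 x 38 mm up to 70 mm, lid 40 x 40 mm from 70 to 91 mm (top); the lid is fixed and can be gripped. About 0.07 kg. Origin at the centre of its underside, z up, x and y square to its flat sides.
- jar_square_teal: Square glass spice jar with a teal green square lid. Same size as the plum one: glass 38 x 38 mm up to 70 mm, lid 40 x 40 mm from 70 to 91 mm; lid fixed, can be gripped. About 0.07 kg. Origin at the centre of its underside, z up, x and y square to its flat sides.
- salt_shaker: Round glass salt shaker with a domed steel cap and no colour. 44 mm across up to 74 mm, the cap narrows to 34 mm, 90 mm tall in all. About 0.1 kg. Origin at the centre of its underside, z up; standing, yaw arbitrary.
- round_block: Dark wooden spice block with two ROUND wells for the round jars, one each; 76 (x) x 160 (y) x 34 mm high, fixed; origin: centre of underside, z up. Two wells centred at y = +40 and -40 mm, floors 10 mm above the origin (24 mm below the top face); the top 7 mm of a well is a 45 degree lead-in. Wells 51 mm wide at the seat, 65 mm at the mouth.
- square_block: Light wooden spice block with two SQUARE wells for the square jars, one each; 76 (x) x 160 (y) x 34 mm high, fixed; origin: centre of underside, z up. Two wells centred at y = +40 and -40 mm, floors 10 mm above the origin (24 mm below the top face); the top 7 mm of a well is a 45 degree lead-in. Wells 45 mm square at the seat, 59 at the mouth, sides along the block's x and y.
- cruet: Steel salt-and-pepper stand, fixed; base 76 (x) x 176 (y) mm; origin: centre of underside, z up. Round steel cups on its y axis: the larger at y = +46 mm holds the pepper mill; the empty one at y = -46 mm is for the salt: floor 10 mm above the origin, rim at 32.5 mm, 51 mm wide inside at the bottom, 66 at the rim. At y = 0 a thin post with a carrying ring, 121 mm tall.
- pepper_mill: Turned dark wooden pepper mill, 58 mm across, 160 mm tall, standing loose in the stand's larger cup (its top 170 mm above the worktop). Not to be moved. Origin at the centre of its underside.
- jam_jar: Squat jam jar, red contents, grey lid, 62 mm across, 86 mm tall, standing loose at the right. A bystander: it has no place in the blocks and stays put. Origin at the centre of its underside.
Mind the look-alikes: they are no part of the job. What is shaped like the jar_square_teal but blue is not meant.

How it is judged:
By the outcome, as a careful person would: the job done as asked, in the order asked, and still so for the second after the job is handed in, with the robot touching nothing.
It also fails if it takes over 144 s, if anything falls off the work surface, if the arm or the gripper's body presses on something with over 40 N, if the wrist force passes 120 N, or if a joint passes its speed limit or range.

## Working session

There is one attempt and no reset: what is moved stays moved. The work goes in short steps, Python scripts to look and compute and a tool call to move; the robot and the scene stay as the last step left them, time stands still between calls to the robot, and variables do not carry over. Pictures are saved under pics/ and viewed, at most 14 in all, crops included, and the job is handed in when it is done.

Besides the shell and the picture viewer there is one more tool, called after ">>>" by a JSON object that holds its "op" and its "data", one argument or row to a line. carry_out: Moves the arm, as the interface text tells. Its arguments: {"type":"object","properties":{"linear":{"type":"array","items":{"type":"array","items":{"type":"number"}}},"rotation":{"type":"array","items":{"type":"array","items":{"type":"number"}}},"grip":{"type":"array","items":{"type":"number"}},"grip_force":{"type":"number"}},"required":["linear","rotation","grip"]}

```bash
mkdir -p pics
python3 - <<'E'
from workcell import bot
import cv2,json
o=bot.get_obs();print(o);print(bot.tcp_to_tips)
for n in("scene","side","wrist"):
    m=bot.camera_model(n);print(n,m)
    cv2.imwrite(f"pics/{n}0.png",bot.camera(n))
E
```

```text
{'time': 0.0, 'q': array([-7.07596093e+01,  5.00862393e+00,  1.00330088e+01,  9.50978662e+01,
        1.79979724e-03,  9.00017113e+01]), 'qd': array([-0.05796163,  0.01970983,  0.01067846, -0.09562597, -0.03531382,
        0.03569659]), 'joint_efforts': array([-3.88644157e-04, -5.20388818e+01,  4.64800429e+01,  1.65509270e-02,
       -1.21849653e-04, -2.89072148e-05]), 'ee_pos': array([ 0.18116863, -0.51903803,  0.21209389]), 'tcp_rot': array([-1.79926519e+02, -1.79760105e-03,  1.92386771e+01]), 'wrist_force': array([-0.84962576, -0.31971247, -0.45591843]), 'torque': array([ 0.00587174, -0.00389377, -0.0059317 ]), 'grasp_force': 0.0, 'opening': 0.08558853227511252}
0.008
scene {'fx': 438.7400530200054, 'fy': 438.7400530200054, 'cx': 315.68971313849585, 'cy': 200.20231193540766, 'camera_from_world': array([[ 0.7700382 , -0.63792851,  0.00940083, -0.47435431],
       [ 0.29241154,  0.36598704,  0.88348683, -0.18257927],
       [-0.56704202, -0.6775697 ,  0.46836166, -0.86982159],
       [ 0.        ,  0.        ,  0.        ,  1.        ]])}
side {'fx': 395.2438043491746, 'fy': 395.2438043491746, 'cx': 318.08480518573265, 'cy': 193.03950830954128, 'camera_from_world': array([[-0.88385985, -0.46754686,  0.0138458 ,  0.44878808],
       [ 0.24454193, -0.43664858,  0.8657582 , -0.20951376],
       [-0.39873678,  0.76859479,  0.50027096, -0.81838597],
       [ 0.        ,  0.        ,  0.        ,  1.        ]])}
wrist {'fx': 319.4263011963965, 'fy': 319.4263011963965, 'cx': 324.8523693837166, 'cy': 204.94670371258957, 'camera_from_world': array([[ 0.32983385, -0.94403821, -0.00121907, -0.54940526],
       [ 0.89565863,  0.31333827, -0.31561803,  0.04158051],
       [ 0.29833746,  0.10300964,  0.94888554, -0.37952205],
       [ 0.        ,  0.        ,  0.        ,  1.        ]])}
```

View pics/scene0.png

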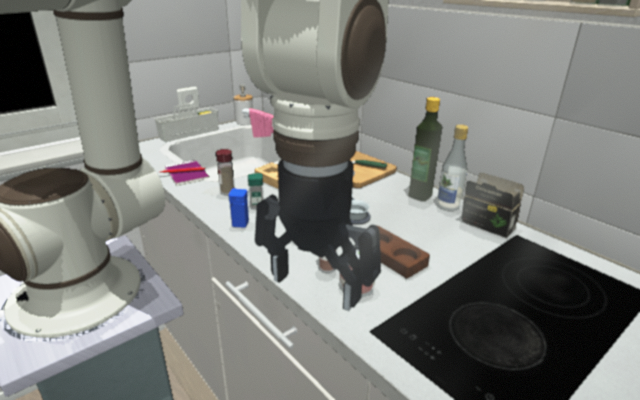

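View pics/side0.png

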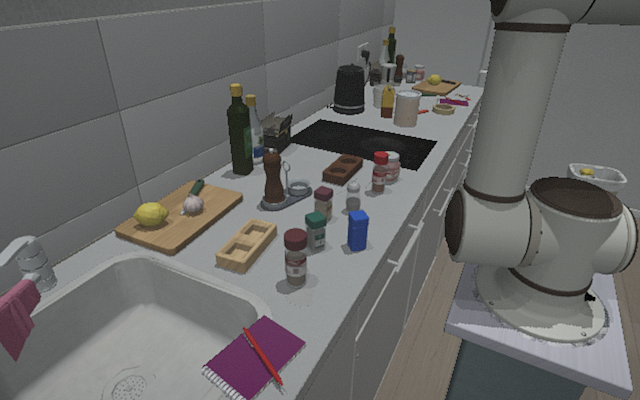

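Side view: maroon cap (295,235), teal lid (316,217), blue decoy (357,215), plum lid (323,191), salt top (353,184), red cap (381,156), jam jar (392,160). The square block is at (246,245), the round block at (343,168) and the cruet at (286,193). In the scene view the arm hides most of the jars.

```bash
cat > h.py <<'E'
from workcell import bot
import numpy as np, cv2
def ray(m,u,v,z):
    T=m["camera_from_world"];R=T[:3,:3];c=-R.T@T[:3,3]
    d=R.T@np.array([(u-m["cx"])/m["fx"],-(v-m["cy"])/m["fy"],-1])
    return c+d*(z-c[2])/d[2]
def proj(m,p):
    p=m["camera_from_world"]@np.append(p,1);return np.array([m["cx"]+m["fx"]*p[0]/-p[2],m["cy"]-m["fy"]*p[1]/-p[2]])
E
python3 - <<'E'
from h import *
m=bot.camera_model("side")
for n,u,v,z in[("maroon",295,236,.126),("teal",316,217,.091),("blue",357,216,.091),("plum",323,191,.091),("salt",353,184,.088),("red",381,156,.124),("jam",392,156,.086),("sqblk",247,243,.034),("sq a",247,222,.034),("sq b",277,229,.034),("sq c",217,257,.034),("sq d",248,264,.034),("rnd",343,167,.034),("cup",299,187,.0325),("mill",273,152,.17)]:
    print(n,ray(m,u,v,z).round(3))
E
```

```text
maroon [0.448 0.213 0.126]
teal [0.469 0.087 0.091]
blue [0.389 0.038 0.091]
plum [ 0.509 -0.026  0.091]
salt [ 0.46  -0.102  0.088]
red [ 0.432 -0.229  0.124]
jam [ 0.428 -0.326  0.086]
sqblk [0.595 0.181 0.034]
sq a [0.646 0.113 0.034]
sq b [0.566 0.102 0.034]
sq c [0.622 0.253 0.034]
sq d [0.55  0.239 0.034]
rnd [ 0.569 -0.282  0.034]
cup [ 0.625 -0.105  0.032]
mill [ 0.65  -0.018  0.17 ]
```

View pics/wrist0.png

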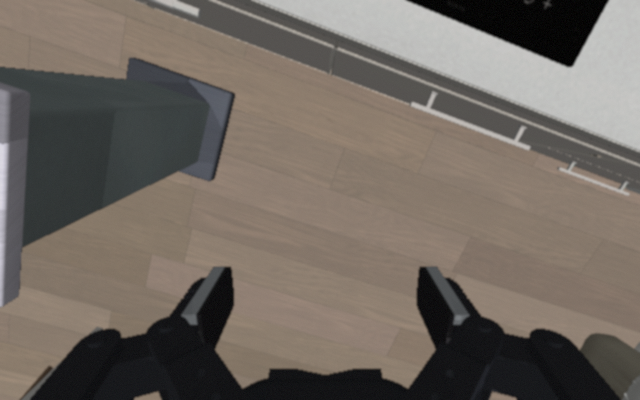

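Wrist view shows mostly the floor and counter edge. Next I move overhead.

>>> {"op": "carry_out", "data": {
  "linear": [
    [0.65, 0.92, 0.4],
    [0.65, 0.92, 0.4],
    [0.65, 0.92, 0.4],
    [0.65, 0.92, 0.4],
    [0.65, 0.92, 0.4],
    [0.65, 0.92, 0.4],
    [0.65, 0.92, 0.4],
    [0.65, 0.92, 0.4],
    [0.65, 0.92, 0.4],
    [0.65, 0.92, 0.4],
    [0.65, 0.92, 0.4],
    [0.65, 0.92, 0.4]
  ],
  "rotation": [
    [0, 0, -0.1],
    [0, 0, -0.1],
    [0, 0, -0.1],
    [0, 0, -0.1],
    [0, 0, -0.1],
    [0, 0, -0.1],
    [0, 0, -0.1],
    [0, 0, -0.1],
    [0, 0, -0.1],
    [0, 0, -0.1],
    [0, 0, -0.1],
    [0, 0, -0.1]
  ],
  "grip": [-1, -1, -1, -1, -1, -1, -1, -1, -1, -1, -1, -1]
}}

```text
time: 1.35
ee_pos: [0.3376, -0.2976, 0.309]
tcp_rot: [-180.0, 0.0, 9.6]
wrist_force: [-0.4, -0.2, 0.3]
opening: 0.0854
grasp_force: 0.0
```

>>> {"op": "carry_out", "data": {
  "linear": [
    [0.65, 0.92, 0.4],
    [0.65, 0.92, 0.4],
    [0.65, 0.92, 0.4],
    [0.65, 0.92, 0.4],
    [0.65, 0.92, 0.4],
    [0.65, 0.92, 0.4],
    [0.65, 0.92, 0.4],
    [0.65, 0.92, 0.4],
    [0.65, 0.92, 0.4],
    [0.65, 0.92, 0.4],
    [0.65, 0.92, 0.4],
    [0.65, 0.92, 0.4],
    [0, 0, 0]
  ],
  "rotation": [
    [0, 0, -0.1],
    [0, 0, -0.1],
    [0, 0, -0.1],
    [0, 0, -0.1],
    [0, 0, -0.1],
    [0, 0, -0.1],
    [0, 0, -0.1],
    [0, 0, -0.1],
    [0, 0, -0.1],
    [0, 0, -0.1],
    [0, 0, -0.1],
    [0, 0, -0.1],
    [0, 0, 0]
  ],
  "grip": [-1, -1, -1, -1, -1, -1, -1, -1, -1, -1, -1, -1, -1]
}}

```text
$: bad value
```

>>> {"op": "carry_out", "data": {
  "linear": [
    [0.65, 0.92, 0.4],
    [0.65, 0.92, 0.4],
    [0.65, 0.92, 0.4],
    [0.65, 0.92, 0.4],
    [0.65, 0.92, 0.4],
    [0.65, 0.92, 0.4],
    [0.65, 0.92, 0.4],
    [0.65, 0.92, 0.4],
    [0.65, 0.92, 0.4],
    [0.65, 0.92, 0.4],
    [0.65, 0.92, 0.4],
    [0.65, 0.92, 0.4]
  ],
  "rotation": [
    [0, 0, -0.1],
    [0, 0, -0.1],
    [0, 0, -0.1],
    [0, 0, -0.1],
    [0, 0, -0.1],
    [0, 0, -0.1],
    [0, 0, -0.1],
    [0, 0, -0.1],
    [0, 0, -0.1],
    [0, 0, -0.1],
    [0, 0, -0.1],
    [0, 0, -0.1]
  ],
  "grip": [-1, -1, -1, -1, -1, -1, -1, -1, -1, -1, -1, -1]
}}

```text
time: 2.55
ee_pos: [0.4937, -0.0768, 0.4049]
tcp_rot: [-180.0, 0.0, 0.0]
wrist_force: [0.1, -0.7, -0.0]
opening: 0.0854
grasp_force: 0.0
```

>>> {"op": "carry_out", "data": {
  "linear": [
    [0, 0, 0],
    [0, 0, 0]
  ],
  "rotation": [
    [0, 0, 0],
    [0, 0, 0]
  ],
  "grip": [-1, -1]
}}

```text
time: 2.75
ee_pos: [0.4934, -0.0776, 0.4044]
tcp_rot: [180.0, 0.0, 0.1]
wrist_force: [0.3, -0.8, 0.7]
opening: 0.0851
grasp_force: 0.0
```

Run:
```python
from h import *
import pickle
d={}
for n in("scene","wrist","side"):
    d[n]=(bot.camera_model(n),bot.camera(n)); cv2.imwrite(f"pics/{n}1.png",d[n][1])
pickle.dump(d,open("v1.pkl","wb"))
print(bot.get_obs()["ee_pos"])
i=d["wrist"][1]
cv2.imwrite("pics/w1big.png",cv2.resize(i,(800,500),interpolation=cv2.INTER_CUBIC))
```

```text
[ 0.49279845 -0.07825152  0.4046341 ]
```

View pics/wrist1.png

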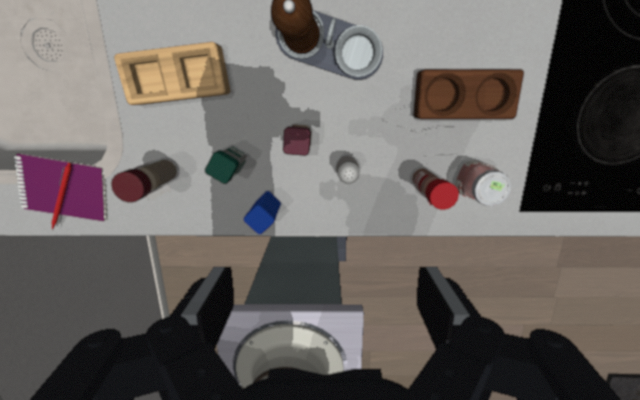

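Overhead view: maroon cap (131,184), teal (224,166), blue decoy (263,212), plum (297,140), salt (347,170), red cap (441,192), jam (490,187). Square block (172,73), round block (468,94), cruet cup (357,52), mill (293,10). Now I segment and fit each one.

```bash
cat > meas.py <<'E'
from h import *
S=2000. # px per m
def rect(m,img,z,x0,x1,y0,y1):
    """top-down map at height z: row = (x1-x)*S, col = (y1-y)*S"""
    w,h=int((y1-y0)*S),int((x1-x0)*S)
    src=np.float32([proj(m,(x,y,z)) for x,y in((x1,y1),(x1,y0),(x0,y0),(x0,y1))])
    H=cv2.getPerspectiveTransform(src,np.float32([[0,0],[w,0],[w,h],[0,h]]))
    return cv2.warpPerspective(img,H,(w,h),flags=cv2.INTER_CUBIC)
def blob(img,f,x1,y1):
    b,g,r=[img[...,k].astype(int) for k in range(3)]
    k=f(b,g,r).astype(np.uint8)
    k=cv2.morphologyEx(k,cv2.MORPH_OPEN,np.ones((5,5)))
    c=max(cv2.findContours(k,cv2.RETR_EXTERNAL,cv2.CHAIN_APPROX_NONE)[0],key=cv2.contourArea)
    (u,v),(w,h),a=cv2.minAreaRect(c)
    return c,(x1-v/S,y1-u/S),(w/S,h/S),a
E
cat > m1.py <<'E'
from meas import *
import pickle
m,img=pickle.load(open("v1.pkl","rb"))["wrist"]
tiles=[]
for n,z,(x,y),f in[
 ("red",.124,(.432,-.229),lambda b,g,r:(r>120)&(g<70)),
 ("maroon",.126,(.448,.213),lambda b,g,r:(r>g+22)&(g<60)),
 ("plum",.091,(.509,-.026),lambda b,g,r:(r>g+18)&(g<90)),
 ("teal",.091,(.469,.087),lambda b,g,r:(g>r+14)),
 ("salt",.085,(.46,-.102),lambda b,g,r:g<0),
 ("sq",.034,(.595,.181),lambda b,g,r:(r>b+45)),
 ("rnd",.034,(.569,-.282),lambda b,g,r:(r>b+22)),
 ("cup",.0325,(.635,-.10),lambda b,g,r:g<0),
]:
    h=.1 if n in("sq","rnd") else .05
    x0,x1,y0,y1=x-h,x+h,y-h,y+h
    t=rect(m,img,z,x0,x1,y0,y1)
    try:
        c,p,s,a=blob(t,f,x1,y1); print(n,np.round(p,4),np.round(s,4),round(a,1))
        cv2.drawContours(t,[c],-1,(0,255,0),1); cv2.polylines(t,[cv2.boxPoints(cv2.minAreaRect(c)).astype(int)],True,(255,255,0),1)
    except ValueError: print(n)
    tiles.append(cv2.resize(t,(200,200)))
cv2.imwrite("pics/tiles1.png",np.vstack([np.hstack(tiles[:4]),np.hstack(tiles[4:])]))
E
python3 m1.py
```

```text
red [ 0.4418 -0.2495] [0.0385 0.039 ] 90.0
maroon [0.445  0.2492] [0.08   0.0275] 90.0
plum [ 0.5144 -0.0364] [0.0379 0.039 ] 5.4
teal [0.4762 0.0774] [0.0391 0.0433] 32.5
salt
sq [0.6094 0.1599] [0.0743 0.1594] 83.5
rnd [ 0.5805 -0.3027] [0.072  0.1575] 90.0
cup
```

View pics/tiles1.png

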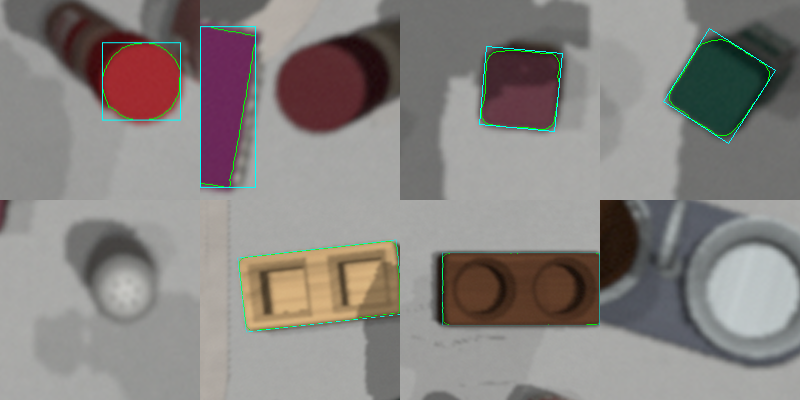

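Fits match the known sizes: plum lid 38x39, block 74x159. Red centre is (0.4415,-0.2495). Maroon (tile 121,87), salt (124,87) and the cup (155,91) are read by eye. I cross-check with the side camera.

```bash
cat > m2.py <<'E'
from meas import *
import pickle
D=pickle.load(open("v1.pkl","rb"))
rows=[]
for cam in("wrist","side"):
    m,img=D[cam];tiles=[]
    for n,z,(x,y),f in[
     ("red",.124,(.442,-.25),lambda b,g,r:(r>120)&(g<70)),
     ("maroon",.126,(.455,.200),lambda b,g,r:(r>g+22)&(g<60)&(b<70)),
     ("plum",.091,(.514,-.036),lambda b,g,r:(r>g+18)&(g<90)),
     ("teal",.091,(.476,.077),lambda b,g,r:(g>r+14)),
     ("salt",.074,(.466,-.115),None),
     ("sq",.034,(.609,.160),lambda b,g,r:(r>b+45)),
     ("rnd",.034,(.580,-.31),lambda b,g,r:(r>b+22)),
     ("cup",.0325,(.639,-.127),None),
    ]:
        h=.1 if n in("sq","rnd") else .05
        x0,x1,y0,y1=x-h,x+h,y-h,y+h
        t=rect(m,img,z,x0,x1,y0,y1)
        if f:
            c,p,s,a=blob(t,f,x1,y1); print(cam,n,np.round(p,4),np.round(s,4),round(a,1))
            cv2.drawContours(t,[c],-1,(0,255,0),1)
        t=cv2.resize(t,(200,200));cv2.drawMarker(t,(100,100),(255,0,255),0,12,1)
        tiles.append(t)
    rows+=[np.hstack(tiles[:4]),np.hstack(tiles[4:])]
cv2.imwrite("pics/tiles2.png",cv2.resize(np.vstack(rows[0:]),(600,600)))
E
python3 m2.py
```

```text
wrist red [ 0.4418 -0.2493] [0.0385 0.0385] 90.0
wrist maroon [0.4548 0.2014] [0.0413 0.0449] 69.4
wrist plum [ 0.5144 -0.0364] [0.0379 0.039 ] 5.4
wrist teal [0.4762 0.0774] [0.0391 0.0433] 32.5
wrist sq [0.6094 0.1599] [0.0744 0.1594] 83.5
wrist rnd [ 0.5805 -0.3032] [0.072  0.1595] 90.0
side red [ 0.438  -0.2435] [0.0364 0.0385] 36.9
side maroon [0.4503 0.2069] [0.0418 0.0389] 76.0
side plum [ 0.504  -0.0285] [0.029 0.038] 90.0
side teal [0.4652 0.097 ] [0.0502 0.0612] 32.6
side sq [0.6055 0.168 ] [0.0726 0.1572] 83.2
side rnd [ 0.5755 -0.2984] [0.0744 0.1642] 89.4
```

View pics/tiles2.png

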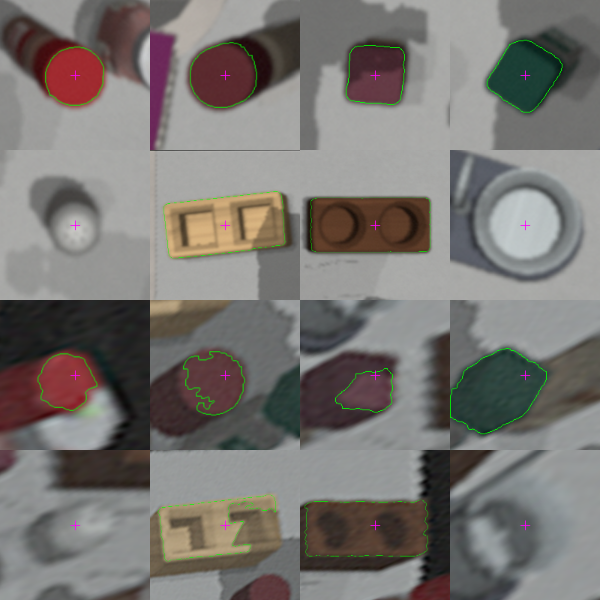

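Wrist and side agree to about 5 mm. The wrist view is the closer one and its relative offsets are consistent, so I use it. Target 1 is jar_red with tool yaw -90, fingers along x so they stay clear of the jam jar.

>>> {"op": "carry_out", "data": {
  "linear": [
    [-0.2125, -0.7125, -0.6],
    [-0.2125, -0.7125, -0.6],
    [-0.2125, -0.7125, -0.6],
    [-0.2125, -0.7125, -0.6],
    [-0.2125, -0.7125, -0.6],
    [-0.2125, -0.7125, -0.6],
    [-0.2125, -0.7125, -0.6],
    [-0.2125, -0.7125, -0.6],
    [-0.2125, -0.7125, -0.6],
    [-0.2125, -0.7125, -0.6],
    [-0.2125, -0.7125, -0.6],
    [-0.2125, -0.7125, -0.6]
  ],
  "rotation": [
    [0, 0, -0.9375],
    [0, 0, -0.9375],
    [0, 0, -0.9375],
    [0, 0, -0.9375],
    [0, 0, -0.9375],
    [0, 0, -0.9375],
    [0, 0, -0.9375],
    [0, 0, -0.9375],
    [0, 0, -0.9375],
    [0, 0, -0.9375],
    [0, 0, -0.9375],
    [0, 0, -0.9375]
  ],
  "grip": [-1, -1, -1, -1, -1, -1, -1, -1, -1, -1, -1, -1]
}}

```text
time: 4.1
ee_pos: [0.2557, -0.4466, 0.2609]
tcp_rot: [-167.8, 0.2, -67.3]
wrist_force: [0.8, -0.4, -0.8]
opening: 0.0853
grasp_force: 0.0
```

>>> {"op": "carry_out", "data": {
  "linear": [
    [0, 0, -0.8],
    [0, 0, -0.8],
    [0, 0, -0.8],
    [0, 0, -0.8],
    [0, 0, 0],
    [0, 0, 0]
  ],
  "rotation": [
    [0, 0, 0],
    [0, 0, 0],
    [0, 0, 0],
    [0, 0, 0],
    [0, 0, 0],
    [0, 0, 0]
  ],
  "grip": [-1, -1, -1, -1, -1, -1]
}}

```text
time: 4.7
ee_pos: [0.2574, -0.4454, 0.198]
tcp_rot: [-167.8, 0.2, -67.1]
wrist_force: [-0.6, -0.5, 0.5]
opening: 0.0852
grasp_force: 0.0
```

Run:
```python
from meas import *
print(bot.get_obs()["ee_pos"],bot.get_obs()["tcp_rot"])
m=bot.camera_model("wrist");i=bot.camera("wrist");cv2.imwrite("pics/w2.png",i)
x,y=.442,-.25
t=rect(m,i,.124,x-.05,x+.05,y-.05,y+.05)
print(blob(t,lambda b,g,r:(r>120)&(g<70),x+.05,y+.05)[1:])
```

```text
[ 0.25736757 -0.44536352  0.19796671] [-167.82534426    0.22050842  -67.0577382 ]
((0.437557689666748, -0.25378845977783204), (0.03924504470825195, 0.03841299057006836), 33.6900634765625)
```

View pics/w2.png

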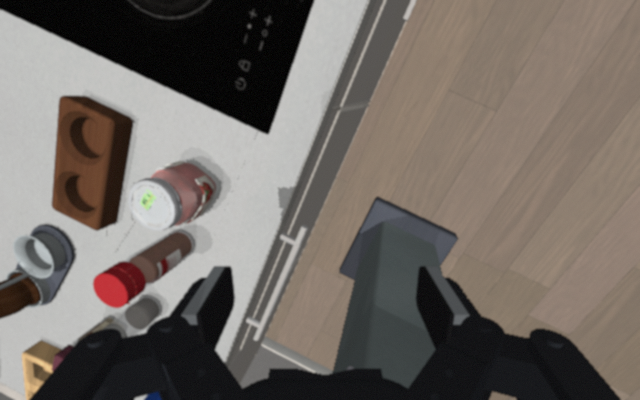

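The wrist view shows the tool displaced and tilted (red cap at (120,283)). The arm missed the commanded pose, so I check the joints.

Run:
```python
from h import *
o=bot.get_obs();print(o["q"].round(1),o["ee_pos"],o["tcp_rot"])
```

```text
[-67.1  -0.6   2.   92.8  12.2 179.9] [ 0.25761806 -0.44559574  0.19847101] [-167.82538424    0.16902256  -67.04369398]
```

Joint 6 ran to its limit, since yaw = q1+180-q6, so I use yaw +90 instead. First I undo the tilt, then turn the other way.

>>> {"op": "carry_out", "data": {
  "linear": [
    [0, 0, 0.3],
    [0, 0, 0],
    [0.46, 0.49, 0],
    [0.46, 0.49, 0],
    [0.46, 0.49, 0],
    [0.46, 0.49, 0],
    [0.46, 0.49, 0],
    [0.46, 0.49, 0],
    [0.46, 0.49, 0],
    [0.46, 0.49, 0],
    [0.46, 0.49, 0],
    [0.46, 0.49, 0]
  ],
  "rotation": [
    [-0.2975, 0.702, 0],
    [-0.2975, 0.702, 0],
    [0, 0, 0.98],
    [0, 0, 0.98],
    [0, 0, 0.98],
    [0, 0, 0.98],
    [0, 0, 0.98],
    [0, 0, 0.98],
    [0, 0, 0.98],
    [0, 0, 0.98],
    [0, 0, 0.98],
    [0, 0, 0.98]
  ],
  "grip": [-1, -1, -1, -1, -1, -1, -1, -1, -1, -1, -1, -1]
}}

```text
time: 5.95
ee_pos: [0.3209, -0.361, 0.2049]
tcp_rot: [-178.7, 0.3, 14.4]
wrist_force: [0.2, 0.7, 0.3]
opening: 0.0853
grasp_force: 0.0
```

>>> {"op": "carry_out", "data": {
  "linear": [
    [0.46, 0.49, 0],
    [0.46, 0.49, 0],
    [0.46, 0.49, 0],
    [0.46, 0.49, 0],
    [0.46, 0.49, 0],
    [0.46, 0.49, 0],
    [0.46, 0.49, 0],
    [0.46, 0.49, 0],
    [0.46, 0.49, 0],
    [0.46, 0.49, 0],
    [0, 0, 0],
    [0, 0, 0]
  ],
  "rotation": [
    [0, 0, 0.98],
    [0, 0, 0.98],
    [0, 0, 0.98],
    [0, 0, 0.98],
    [0, 0, 0.98],
    [0, 0, 0.98],
    [0, 0, 0.98],
    [0, 0, 0.98],
    [0, 0, 0.98],
    [0, 0, 0.98],
    [0, 0, 0],
    [0, 0, 0]
  ],
  "grip": [-1, -1, -1, -1, -1, -1, -1, -1, -1, -1, -1, -1]
}}

```text
time: 7.15
ee_pos: [0.4125, -0.2633, 0.2044]
tcp_rot: [-178.6, 0.4, 92.3]
wrist_force: [-0.2, 0.3, 0.2]
opening: 0.0857
grasp_force: 0.0
```

```bash
cat > look.py <<'E'
import sys
from meas import *
F={"red":(.124,lambda b,g,r:(r>120)&(g<70)),"maroon":(.126,lambda b,g,r:(r>g+22)&(g<60)&(b<70)),
"plum":(.091,lambda b,g,r:(r>g+18)&(g<90)),"teal":(.091,lambda b,g,r:(g>r+14)),
"sq":(.034,lambda b,g,r:(r>b+45)),"rnd":(.034,lambda b,g,r:(r>b+22))}
pic=sys.argv[1];o=bot.get_obs();print(o["ee_pos"].round(4),o["tcp_rot"].round(1),o["q"].round(0))
m=bot.camera_model("wrist");i=bot.camera("wrist");cv2.imwrite(f"pics/{pic}.png",i)
for a in sys.argv[2:]:
    n,x,y=a.split(",");x=float(x);y=float(y);h=.1 if n in("sq","rnd") else .05
    t=rect(m,i,F[n][0],x-h,x+h,y-h,y+h)
    c,p,s,an=blob(t,F[n][1],x+h,y+h);print(n,np.round(p,4),np.round(s,4),round(an,1))
E
python3 look.py w3 red,.442,-.25
```

```text
[ 0.4125 -0.2633  0.2044] [-178.6    0.4   92.3] [-32.  -3.   1.  95.  -1.  56.]
red [ 0.4402 -0.2505] [0.0375 0.039 ] 90.0
```

View pics/w3.png

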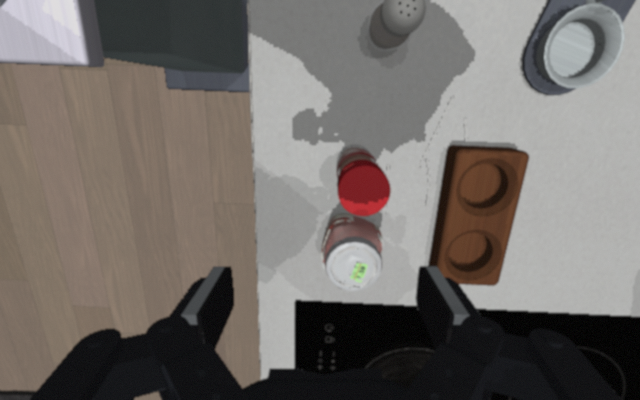

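Wrist at yaw 92: red cap at (363,190), jam jar (353,265), fingers clear. Red measures (0.440,-0.2505), which agrees. Now I align, descend and grip.

>>> {"op": "carry_out", "data": {
  "linear": [
    [0.7, 0.32, 0],
    [0.7, 0.32, 0],
    [0, 0, -0.6],
    [0, 0, -0.6],
    [0, 0, -0.6],
    [0, 0, -0.6],
    [0, 0, -0.6],
    [0, 0, -0.6],
    [0, 0, 0]
  ],
  "rotation": [
    [0.025, -0.0875, -0.145],
    [0.025, -0.0875, -0.145],
    [0, 0, 0],
    [0, 0, 0],
    [0, 0, 0],
    [0, 0, 0],
    [0, 0, 0],
    [0, 0, 0],
    [0, 0, 0]
  ],
  "grip": [-1, -1, -1, -1, -1, -1, -1, -1, -1],
  "grip_force": 30
}}

```text
time: 8.1
ee_pos: [0.4395, -0.2499, 0.1296]
tcp_rot: [-179.9, -0.1, 90.1]
wrist_force: [-0.4, -1.4, -0.4]
opening: 0.0853
grasp_force: 0.0
```

>>> {"op": "carry_out", "data": {
  "linear": [
    [0, 0, -0.6],
    [0, 0, -0.6],
    [0, 0, -0.6],
    [0, 0, -0.6],
    [0, 0, 0],
    [0, 0, 0],
    [0, 0, 0],
    [0, 0, 0],
    [0, 0, 0],
    [0, 0, 0]
  ],
  "rotation": [
    [0, 0, 0],
    [0, 0, 0],
    [0, 0, 0],
    [0, 0, 0],
    [0, 0, 0],
    [0, 0, 0],
    [0, 0, 0],
    [0, 0, 0],
    [0, 0, 0],
    [0, 0, 0]
  ],
  "grip": [-1, -1, -1, -1, -1, 0.2, 0.2, 0.2, 0.2, 0.2],
  "grip_force": 30
}}

```text
time: 9.1
ee_pos: [0.4407, -0.2505, 0.0845]
tcp_rot: [179.9, 0.0, 90.1]
wrist_force: [-1.1, 0.5, 6.2]
opening: 0.0409
grasp_force: 30.6
```

Gripped: opening 40.9 mm, 30 N. Lift, move over toward the -y well, then look.

>>> {"op": "carry_out", "data": {
  "linear": [
    [0, 0, 0.3],
    [0, 0, 0.7],
    [0, 0, 1],
    [0, 0, 1],
    [0, 0, 1],
    [0, 0, 1],
    [0.8, -0.5, 0],
    [0.9, -0.6, 0],
    [0.9, -0.6, 0],
    [0.9, -0.6, 0],
    [0.9, -0.6, 0],
    [0.9, -0.6, 0]
  ],
  "rotation": [
    [0, 0, 0],
    [0, 0, 0],
    [0, 0, 0],
    [0, 0, 0],
    [0, 0, 0],
    [0, 0, 0],
    [0, 0, 0],
    [0, 0, 0],
    [0, 0, 0],
    [0, 0, 0],
    [0, 0, 0],
    [0, 0, 0]
  ],
  "grip": [0.5, 0.5, 0.5, 0.5, 0.5, 0.5, 0.5, 0.5, 0.5, 0.5, 0.5, 0.5]
}}

```text
time: 10.3
ee_pos: [0.5471, -0.3208, 0.1845]
tcp_rot: [180.0, 0.0, 90.1]
wrist_force: [-0.0, 0.2, -0.9]
opening: 0.0409
grasp_force: 30.5
```

>>> {"op": "carry_out", "data": {
  "linear": [
    [0.9, -0.6, 0],
    [0.8, -0.5, 0],
    [0, 0, 0],
    [0, 0, 0]
  ],
  "rotation": [
    [0, 0, 0],
    [0, 0, 0],
    [0, 0, 0],
    [0, 0, 0]
  ],
  "grip": [0.5, 0.5, 0.5, 0.5]
}}

```text
time: 10.7
ee_pos: [0.5801, -0.3422, 0.1837]
tcp_rot: [-180.0, -0.0, 90.1]
wrist_force: [-0.2, 0.2, -1.2]
opening: 0.041
grasp_force: 30.7
```

```bash
python3 look.py w4 rnd,.58,-.29 red,.585,-.34
```

```text
[ 0.5801 -0.3422  0.1837] [-180.    -0.    90.1] [-31.  22.  28.  95.  -0.  59.]
rnd [ 0.5803 -0.3087] [0.1615 0.0725] -0.0
red [ 0.5939 -0.3783] [0.0109 0.0343] 33.2
```

View pics/w4.png

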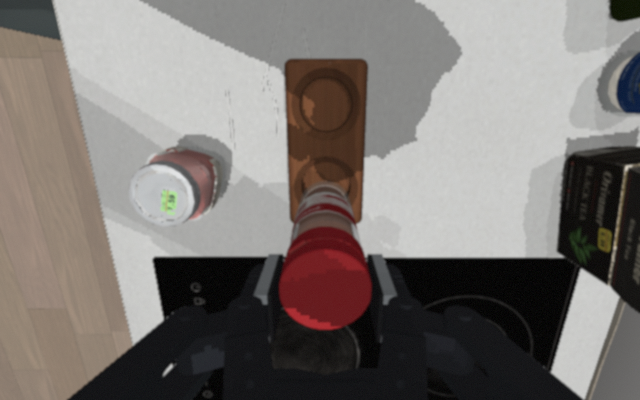

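Jar hangs straight over the -y well; the block spans rows 60 to 222 and the +y well is at (326,104). Checking edges numerically.

Run:
```python
from h import *
m=bot.camera_model("wrist")
for u,v in((326,60),(297,222),(326,104),(285,140),(367,140),(326,70),(326,136)):print(u,v,ray(m,u,v,.034).round(4))
for p in((.5801,-.3212,.0992),(.5801,-.3422,.2232-.015),(.5801,-.3432,.034)):print(p,proj(m,p).round(1))
```

```text
326 60 [ 0.58   -0.2283  0.034 ]
297 222 [ 0.5504 -0.383   0.034 ]
326 104 [ 0.5801 -0.2656  0.034 ]
285 140 [ 0.5409 -0.2987  0.034 ]
367 140 [ 0.6196 -0.2984  0.034 ]
326 70 [ 0.58   -0.2365  0.034 ]
326 136 [ 0.5803 -0.2948  0.034 ]
(0.5801, -0.3212, 0.0992) [325.9 179.3]
(0.5801, -0.3422, 0.2082) [326.4 275.2]
(0.5801, -0.3432, 0.034) [325.7 185.1]
```

>>> {"op": "carry_out", "data": {
  "linear": [
    [0, -0.14, 0],
    [0, 0, -0.7],
    [0, 0, -0.9],
    [0, 0, -0.9],
    [0, 0, -0.7],
    [0, 0, -0.4],
    [0, 0, -0.3],
    [0, 0, -0.2],
    [0, 0, 0]
  ],
  "rotation": [
    [0, 0, 0],
    [0, 0, 0],
    [0, 0, 0],
    [0, 0, 0],
    [0, 0, 0],
    [0, 0, 0],
    [0, 0, 0],
    [0, 0, 0],
    [0, 0, 0]
  ],
  "grip": [0.5, 0.5, 0.5, 0.5, 0.5, 0.5, 0.5, 0.5, 0.5]
}}

```text
time: 11.65
ee_pos: [0.5803, -0.3451, 0.1016]
tcp_rot: [-180.0, 0.0, 90.1]
wrist_force: [0.1, -0.6, -0.4]
opening: 0.0405
grasp_force: 30.7
```

>>> {"op": "carry_out", "data": {
  "linear": [
    [0, 0, -0.1],
    [0, 0, -0.1],
    [0, 0, 0]
  ],
  "rotation": [
    [0, 0, 0],
    [0, 0, 0],
    [0, 0, 0]
  ],
  "grip": [0.5, 0.5, 0.5]
}}

```text
time: 11.95
ee_pos: [0.5804, -0.3451, 0.0976]
tcp_rot: [180.0, 0.0, 90.1]
wrist_force: [0.4, 0.9, -0.8]
opening: 0.0409
grasp_force: 30.7
```

>>> {"op": "carry_out", "data": {
  "linear": [
    [0, 0, -0.08],
    [0, 0, -0.08],
    [0, 0, 0]
  ],
  "rotation": [
    [0, 0, 0],
    [0, 0, 0],
    [0, 0, 0]
  ],
  "grip": [0.5, 0.5, 0.5]
}}

```text
time: 12.25
ee_pos: [0.5804, -0.3451, 0.0946]
tcp_rot: [180.0, 0.0, 90.1]
wrist_force: [-0.8, -0.8, 0.1]
opening: 0.0408
grasp_force: 30.8
```

>>> {"op": "carry_out", "data": {
  "linear": [
    [0, 0, -0.04],
    [0, 0, 0]
  ],
  "rotation": [
    [0, 0, 0],
    [0, 0, 0]
  ],
  "grip": [0.5, 0.5]
}}

```text
time: 12.45
ee_pos: [0.5805, -0.3452, 0.0946]
tcp_rot: [180.0, 0.0, 90.1]
wrist_force: [-1.5, 1.2, 3.9]
opening: 0.041
grasp_force: 31.2
```

Contact at the expected seat height. Release, retreat up, go to maroon.

>>> {"op": "carry_out", "data": {
  "linear": [
    [0, 0, 0],
    [0, 0, 0],
    [0, 0, 0],
    [0, 0, 0],
    [0, 0, 0.6],
    [0, 0, 1],
    [0, 0, 1],
    [0, 0, 1],
    [0, 0, 1],
    [0, 0, 0.9]
  ],
  "rotation": [
    [0, 0, 0],
    [0, 0, 0],
    [0, 0, 0],
    [0, 0, 0],
    [0, 0, 0],
    [0, 0, 0],
    [0, 0, 0],
    [0, 0, 0],
    [0, 0, 0],
    [0, 0, 0]
  ],
  "grip": [-0.1, -0.3, -0.6, -1, -1, -1, -1, -1, -1, -1]
}}

```text
time: 13.45
ee_pos: [0.5804, -0.3451, 0.2058]
tcp_rot: [179.9, 0.0, 90.1]
wrist_force: [-0.3, -0.9, 0.8]
opening: 0.0852
grasp_force: 0.0
```

```bash
python3 look.py w5 red,.58,-.345
```

```text
[ 0.5804 -0.3451  0.2058] [179.9   0.   90.1] [-31.  23.  31.  98.  -0.  59.]
red [ 0.5798 -0.3473] [0.0411 0.0409] 53.1
```

>>> {"op": "carry_out", "data": {
  "linear": [
    [-0.224, 0.976, 0],
    [-0.224, 0.976, 0],
    [-0.224, 0.976, 0],
    [-0.224, 0.976, 0],
    [-0.224, 0.976, 0],
    [-0.224, 0.976, 0],
    [-0.224, 0.976, 0],
    [-0.224, 0.976, 0],
    [-0.224, 0.976, 0],
    [-0.224, 0.976, 0],
    [-0.224, 0.976, 0],
    [-0.224, 0.976, 0]
  ],
  "rotation": [
    [0, 0, 0],
    [0, 0, 0],
    [0, 0, 0],
    [0, 0, 0],
    [0, 0, 0],
    [0, 0, 0],
    [0, 0, 0],
    [0, 0, 0],
    [0, 0, 0],
    [0, 0, 0],
    [0, 0, 0],
    [0, 0, 0]
  ],
  "grip": [-1, -1, -1, -1, -1, -1, -1, -1, -1, -1, -1, -1]
}}

```text
time: 14.7
ee_pos: [0.5263, -0.1098, 0.2039]
tcp_rot: [180.0, 0.0, 90.1]
wrist_force: [-0.2, -0.0, -1.0]
opening: 0.0855
grasp_force: 0.0
```

>>> {"op": "carry_out", "data": {
  "linear": [
    [-0.224, 0.976, 0],
    [-0.224, 0.976, 0],
    [-0.224, 0.976, 0],
    [-0.224, 0.976, 0],
    [-0.224, 0.976, 0],
    [-0.224, 0.976, 0],
    [-0.224, 0.976, 0],
    [-0.224, 0.976, 0],
    [-0.224, 0.976, 0],
    [-0.224, 0.976, 0],
    [-0.224, 0.976, 0],
    [-0.224, 0.976, 0]
  ],
  "rotation": [
    [0, 0, 0],
    [0, 0, 0],
    [0, 0, 0],
    [0, 0, 0],
    [0, 0, 0],
    [0, 0, 0],
    [0, 0, 0],
    [0, 0, 0],
    [0, 0, 0],
    [0, 0, 0],
    [0, 0, 0],
    [0, 0, 0]
  ],
  "grip": [-1, -1, -1, -1, -1, -1, -1, -1, -1, -1, -1, -1]
}}

```text
time: 15.9
ee_pos: [0.4724, 0.1244, 0.2039]
tcp_rot: [180.0, 0.0, 90.1]
wrist_force: [0.3, -0.3, -0.3]
opening: 0.0856
grasp_force: 0.0
```

>>> {"op": "carry_out", "data": {
  "linear": [
    [-0.224, 0.976, 0],
    [-0.224, 0.976, 0],
    [-0.224, 0.976, 0],
    [0, 0, 0],
    [0, 0, 0]
  ],
  "rotation": [
    [0, 0, 0],
    [0, 0, 0],
    [0, 0, 0],
    [0, 0, 0],
    [0, 0, 0]
  ],
  "grip": [-1, -1, -1, -1, -1]
}}

```text
time: 16.4
ee_pos: [0.4592, 0.1821, 0.2038]
tcp_rot: [180.0, 0.0, 90.2]
wrist_force: [0.0, -0.4, -0.8]
opening: 0.0855
grasp_force: 0.0
```

```bash
python3 look.py w6 maroon,.4548,.2014
```

```text
[0.4592 0.1821 0.2038] [180.    0.   90.2] [ 22.  -3.   1.  94.  -0. 111.]
maroon [0.4533 0.2062] [0.043  0.0445] 90.0
```

View pics/w5.png

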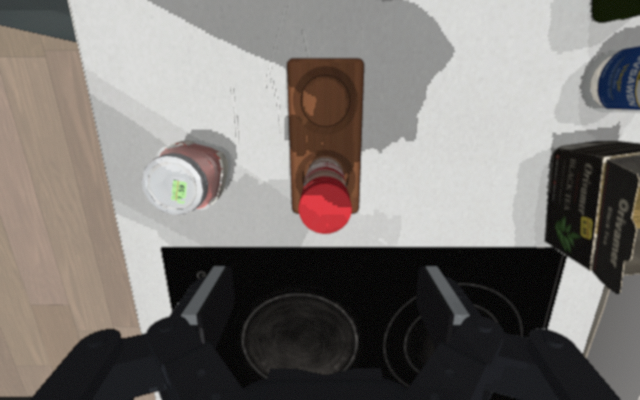

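View pics/w6.png

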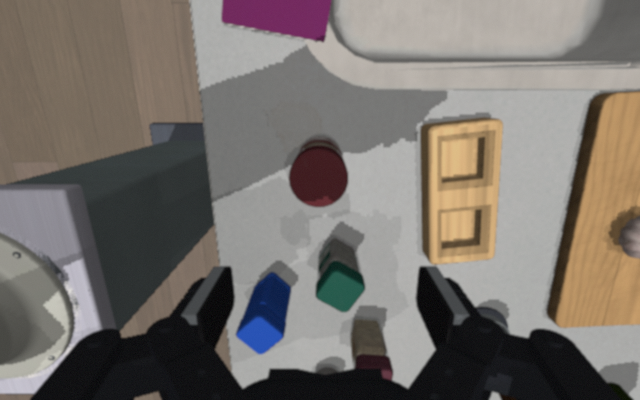

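w5: red jar seated upright in the lower well (326,205), jam jar undisturbed. w6: maroon cap at (318,178), nothing near the fingers. Grip maroon.

>>> {"op": "carry_out", "data": {
  "linear": [
    [-0.15, 0.575, 0],
    [-0.15, 0.575, 0],
    [0, 0, -0.6],
    [0, 0, -0.6],
    [0, 0, -0.6],
    [0, 0, -0.6],
    [0, 0, -0.6],
    [0, 0, -0.6],
    [0, 0, -0.6],
    [0, 0, -0.6],
    [0, 0, -0.6],
    [0, 0, -0.44]
  ],
  "rotation": [
    [0, 0, 0],
    [0, 0, 0],
    [0, 0, 0],
    [0, 0, 0],
    [0, 0, 0],
    [0, 0, 0],
    [0, 0, 0],
    [0, 0, 0],
    [0, 0, 0],
    [0, 0, 0],
    [0, 0, 0],
    [0, 0, 0]
  ],
  "grip": [-1, -1, -1, -1, -1, -1, -1, -1, -1, -1, -1, -1]
}}

```text
time: 17.65
ee_pos: [0.4532, 0.2048, 0.0856]
tcp_rot: [-180.0, 0.0, 90.1]
wrist_force: [-0.4, 0.0, 0.1]
opening: 0.0855
grasp_force: 0.0
```

>>> {"op": "carry_out", "data": {
  "linear": [
    [0, 0, 0],
    [0, 0, 0],
    [0, 0, 0],
    [0, 0, 0],
    [0, 0, 0],
    [0, 0, 0]
  ],
  "rotation": [
    [0, 0, 0],
    [0, 0, 0],
    [0, 0, 0],
    [0, 0, 0],
    [0, 0, 0],
    [0, 0, 0]
  ],
  "grip": [0.2, 0.2, 0.3, 0.4, 0.5, 0.5]
}}

```text
time: 18.25
ee_pos: [0.4539, 0.2051, 0.0877]
tcp_rot: [179.9, -0.0, 90.1]
wrist_force: [0.5, 0.0, 5.4]
opening: 0.0449
grasp_force: 31.3
```

>>> {"op": "carry_out", "data": {
  "linear": [
    [0, 0, 0.3],
    [0, 0, 0.7],
    [0, 0, 1],
    [0, 0, 1],
    [0, 0, 1],
    [0, 0, 1],
    [0, 0, 1],
    [0.263, -0.98, 0],
    [0.263, -0.98, 0],
    [0.263, -0.98, 0],
    [0.263, -0.98, 0],
    [0.263, -0.98, 0]
  ],
  "rotation": [
    [0, 0, 0],
    [0, 0, 0],
    [0, 0, 0],
    [0, 0, 0],
    [0, 0, 0],
    [0, 0, 0],
    [0, 0, 0],
    [0, 0, 0],
    [0, 0, 0],
    [0, 0, 0],
    [0, 0, 0],
    [0, 0, 0]
  ],
  "grip": [0.5, 0.5, 0.5, 0.5, 0.5, 0.5, 0.5, 0.5, 0.5, 0.5, 0.5, 0.5]
}}

```text
time: 19.45
ee_pos: [0.4798, 0.1061, 0.2078]
tcp_rot: [180.0, 0.0, 90.2]
wrist_force: [0.2, 0.4, -1.7]
opening: 0.0448
grasp_force: 31.0
```

>>> {"op": "carry_out", "data": {
  "linear": [
    [0.263, -0.98, 0],
    [0.263, -0.98, 0],
    [0.263, -0.98, 0],
    [0.263, -0.98, 0],
    [0.263, -0.98, 0],
    [0.263, -0.98, 0],
    [0.263, -0.98, 0],
    [0.263, -0.98, 0],
    [0.263, -0.98, 0],
    [0.263, -0.98, 0],
    [0.263, -0.98, 0],
    [0.263, -0.98, 0]
  ],
  "rotation": [
    [0, 0, 0],
    [0, 0, 0],
    [0, 0, 0],
    [0, 0, 0],
    [0, 0, 0],
    [0, 0, 0],
    [0, 0, 0],
    [0, 0, 0],
    [0, 0, 0],
    [0, 0, 0],
    [0, 0, 0],
    [0, 0, 0]
  ],
  "grip": [0.5, 0.5, 0.5, 0.5, 0.5, 0.5, 0.5, 0.5, 0.5, 0.5, 0.5, 0.5]
}}

```text
time: 20.65
ee_pos: [0.5429, -0.1291, 0.2077]
tcp_rot: [180.0, 0.0, 90.1]
wrist_force: [-0.7, -0.0, -1.1]
opening: 0.0451
grasp_force: 31.0
```

>>> {"op": "carry_out", "data": {
  "linear": [
    [0.263, -0.98, 0],
    [0.263, -0.98, 0],
    [0.263, -0.98, 0],
    [0.263, -0.98, 0],
    [0.263, -0.98, 0],
    [0.263, -0.98, 0],
    [0.263, -0.98, 0],
    [0, 0, 0],
    [0, 0, 0]
  ],
  "rotation": [
    [0, 0, 0],
    [0, 0, 0],
    [0, 0, 0],
    [0, 0, 0],
    [0, 0, 0],
    [0, 0, 0],
    [0, 0, 0],
    [0, 0, 0],
    [0, 0, 0]
  ],
  "grip": [0.5, 0.5, 0.5, 0.5, 0.5, 0.5, 0.5, 0.5, 0.5]
}}

```text
time: 21.55
ee_pos: [0.5795, -0.2655, 0.207]
tcp_rot: [-180.0, -0.0, 90.1]
wrist_force: [-0.5, 0.5, -0.9]
opening: 0.0447
grasp_force: 31.0
```

>>> {"op": "carry_out", "data": {
  "linear": [
    [0.04, 0, -0.7],
    [0, 0, -1],
    [0, 0, -1],
    [0, 0, -1],
    [0, 0, -0.8],
    [0, 0, -0.4],
    [0, 0, -0.2],
    [0, 0, -0.1],
    [0, 0, 0]
  ],
  "rotation": [
    [0, 0, 0],
    [0, 0, 0],
    [0, 0, 0],
    [0, 0, 0],
    [0, 0, 0],
    [0, 0, 0],
    [0, 0, 0],
    [0, 0, 0],
    [0, 0, 0]
  ],
  "grip": [0.5, 0.5, 0.5, 0.5, 0.5, 0.5, 0.5, 0.5, 0.5]
}}

```text
time: 22.45
ee_pos: [0.5807, -0.2654, 0.1036]
tcp_rot: [180.0, 0.0, 90.2]
wrist_force: [0.0, -0.7, -1.1]
opening: 0.0445
grasp_force: 31.1
```

>>> {"op": "carry_out", "data": {
  "linear": [
    [0, 0, -0.1],
    [0, 0, -0.1],
    [0, 0, -0.05],
    [0, 0, 0]
  ],
  "rotation": [
    [0, 0, 0],
    [0, 0, 0],
    [0, 0, 0],
    [0, 0, 0]
  ],
  "grip": [0.5, 0.5, 0.5, 0.5]
}}

```text
time: 22.85
ee_pos: [0.5805, -0.2655, 0.0979]
tcp_rot: [180.0, 0.0, 90.1]
wrist_force: [0.8, 1.2, -1.2]
opening: 0.0447
grasp_force: 31.2
```

>>> {"op": "carry_out", "data": {
  "linear": [
    [0, 0, -0.05],
    [0, 0, 0]
  ],
  "rotation": [
    [0, 0, 0],
    [0, 0, 0]
  ],
  "grip": [0.5, 0.5]
}}

```text
time: 23.05
ee_pos: [0.5806, -0.2656, 0.0977]
tcp_rot: [179.9, 0.0, 90.1]
wrist_force: [-0.2, 0.8, 4.6]
opening: 0.0448
grasp_force: 31.5
```

>>> {"op": "carry_out", "data": {
  "linear": [
    [0, 0, -0.04],
    [0, 0, 0]
  ],
  "rotation": [
    [0, 0, 0],
    [0, 0, 0]
  ],
  "grip": [0.5, 0.5]
}}

```text
time: 23.25
ee_pos: [0.5807, -0.2656, 0.0977]
tcp_rot: [179.9, 0.1, 90.1]
wrist_force: [-1.9, 1.3, 9.8]
opening: 0.0449
grasp_force: 32.0
```

Seated (contact 10 N at expected height). Release, move over plum and look.

>>> {"op": "carry_out", "data": {
  "linear": [
    [0, 0, 0.05],
    [0, 0, 0],
    [0, 0, 0],
    [0, 0, 0],
    [0, 0, 0.6],
    [0, 0, 1],
    [0, 0, 1],
    [0, 0, 1],
    [0, 0, 1],
    [0, 0, 0.9]
  ],
  "rotation": [
    [0, 0, 0],
    [0, 0, 0],
    [0, 0, 0],
    [0, 0, 0],
    [0, 0, 0],
    [0, 0, 0],
    [0, 0, 0],
    [0, 0, 0],
    [0, 0, 0],
    [0, 0, 0]
  ],
  "grip": [-0.1, -0.3, -0.6, -1, -1, -1, -1, -1, -1, -1]
}}

```text
time: 24.25
ee_pos: [0.5805, -0.2655, 0.2091]
tcp_rot: [179.9, 0.0, 90.1]
wrist_force: [0.5, 0.4, -0.0]
opening: 0.0854
grasp_force: 0.0
```

```bash
python3 look.py w7 maroon,.58,-.266 red,.58,-.345
```

```text
[ 0.5805 -0.2655  0.2091] [179.9   0.   90.1] [-25.  18.  24.  97.  -0.  65.]
maroon [ 0.5798 -0.2678] [0.0515 0.0945] 90.0
red [ 0.5798 -0.3508] [0.0405 0.0415] 90.0
```

>>> {"op": "carry_out", "data": {
  "linear": [
    [-0.276, 0.953, 0],
    [-0.276, 0.953, 0],
    [-0.276, 0.953, 0],
    [-0.276, 0.953, 0],
    [-0.276, 0.953, 0],
    [-0.276, 0.953, 0],
    [-0.276, 0.953, 0],
    [-0.276, 0.953, 0],
    [-0.276, 0.953, 0],
    [-0.276, 0.953, 0],
    [-0.276, 0.953, 0],
    [-0.276, 0.953, 0]
  ],
  "rotation": [
    [0, 0, -0.057],
    [0, 0, -0.057],
    [0, 0, -0.057],
    [0, 0, -0.057],
    [0, 0, -0.057],
    [0, 0, -0.057],
    [0, 0, -0.057],
    [0, 0, -0.057],
    [0, 0, -0.057],
    [0, 0, -0.057],
    [0, 0, -0.057],
    [0, 0, -0.057]
  ],
  "grip": [-1, -1, -1, -1, -1, -1, -1, -1, -1, -1, -1, -1]
}}

```text
time: 25.5
ee_pos: [0.5139, -0.036, 0.2073]
tcp_rot: [180.0, 0.0, 84.7]
wrist_force: [-0.1, -0.3, 0.3]
opening: 0.0851
grasp_force: 0.0
```

>>> {"op": "carry_out", "data": {
  "linear": [
    [0, 0, 0],
    [0, 0, 0]
  ],
  "rotation": [
    [0, 0, 0],
    [0, 0, 0]
  ],
  "grip": [-1, -1]
}}

```text
time: 25.7
ee_pos: [0.5143, -0.0367, 0.2073]
tcp_rot: [180.0, 0.0, 84.7]
wrist_force: [-0.4, 0.2, 0.6]
opening: 0.0855
grasp_force: 0.0
```

```bash
python3 look.py w8 plum,.514,-.036 teal,.476,.077 sq,.609,.16; python3 -c "
import cv2,numpy as np
a=[cv2.imread(f'pics/w{k}.png') for k in(7,8)]
cv2.imwrite('pics/w78.png',np.hstack([cv2.resize(a[0],(320,200)),cv2.resize(a[1],(480,300))[:200]])) if 0 else cv2.imwrite('pics/w78.png',np.vstack([a[0][20:280,100:],a[1][:330,100:]]))"
```

```text
[ 0.5143 -0.0367  0.2073] [180.    0.   84.7] [-4.  0.  4. 94. -0. 91.]
plum [ 0.5138 -0.0333] [0.0409 0.0377] 3.8
teal [0.4755 0.0797] [0.0381 0.0406] 31.8
sq [0.6156 0.1042] [0.0747 0.0435] 87.0
```

View pics/w78.png

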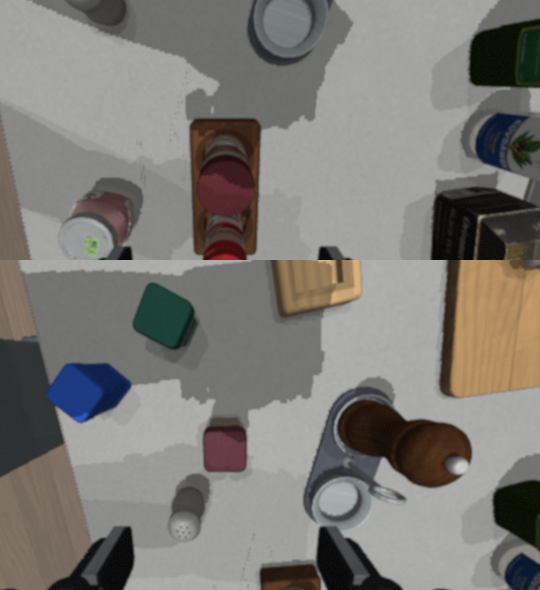

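w7/w8: both round jars stand upright in the dark block and the jam jar is untouched. Plum at (225,449), salt (185,525), cup (340,500), mill leaning only by perspective. Fingers around plum are clear. Grip plum.

>>> {"op": "carry_out", "data": {
  "linear": [
    [0, 0.16, -0.5],
    [0, 0, -0.6],
    [0, 0, -0.6],
    [0, 0, -0.6],
    [0, 0, -0.6],
    [0, 0, -0.6],
    [0, 0, -0.6],
    [0, 0, -0.6],
    [0, 0, -0.6],
    [0, 0, -0.6],
    [0, 0, -0.6],
    [0, 0, -0.6]
  ],
  "rotation": [
    [0, 0, 0.08],
    [0, 0, 0],
    [0, 0, 0],
    [0, 0, 0],
    [0, 0, 0],
    [0, 0, 0],
    [0, 0, 0],
    [0, 0, 0],
    [0, 0, 0],
    [0, 0, 0],
    [0, 0, 0],
    [0, 0, 0]
  ],
  "grip": [-1, -1, -1, -1, -1, -1, -1, -1, -1, -1, -1, -1]
}}

```text
time: 26.95
ee_pos: [0.5142, -0.0335, 0.0641]
tcp_rot: [180.0, 0.0, 85.3]
wrist_force: [0.7, 0.0, 0.7]
opening: 0.0851
grasp_force: 0.0
```

>>> {"op": "carry_out", "data": {
  "linear": [
    [0, 0, 0],
    [0, 0, 0],
    [0, 0, 0],
    [0, 0, 0],
    [0, 0, 0],
    [0, 0, 0]
  ],
  "rotation": [
    [0, 0, 0],
    [0, 0, 0],
    [0, 0, 0],
    [0, 0, 0],
    [0, 0, 0],
    [0, 0, 0]
  ],
  "grip": [0.2, 0.2, 0.3, 0.4, 0.5, 0.5]
}}

```text
time: 27.55
ee_pos: [0.5147, -0.0335, 0.0659]
tcp_rot: [179.9, 0.0, 85.3]
wrist_force: [-0.6, -0.2, 5.9]
opening: 0.0386
grasp_force: 30.9
```

Lid gripped (38.6 mm). Lift and turn to the block's angle, and meanwhile measure the square block from the earlier w6 picture.

>>> {"op": "carry_out", "data": {
  "linear": [
    [0, 0, 0.3],
    [0, 0, 0.7],
    [0, 0, 1],
    [0, 0, 1],
    [0, 0, 1],
    [0, 0, 1],
    [0, 0, 1],
    [0, 0, 0.5]
  ],
  "rotation": [
    [0, 0, 0],
    [0, 0, 0],
    [0, 0, 0],
    [0, 0, 0.35],
    [0, 0, 0.35],
    [0, 0, 0.35],
    [0, 0, 0.35],
    [0, 0, 0]
  ],
  "grip": [0.5, 0.5, 0.5, 0.5, 0.5, 0.5, 0.5, 0.5]
}}

```text
time: 28.35
ee_pos: [0.5147, -0.0336, 0.1977]
tcp_rot: [179.9, 0.0, 96.6]
wrist_force: [-0.1, 0.4, -1.2]
opening: 0.0389
grasp_force: 30.4
```

Run:
```python
from meas import *
from scipy.spatial.transform import Rotation as Ro
def T(p,r):
    A=np.eye(4);A[:3,:3]=Ro.from_euler("xyz",r,degrees=True).as_matrix();A[:3,3]=p;return A
o=bot.get_obs();m=bot.camera_model("wrist");print(o["ee_pos"],o["tcp_rot"])
C=m["camera_from_world"]@T(o["ee_pos"],o["tcp_rot"])
def mod(p,r): return dict(m,camera_from_world=C@np.linalg.inv(T(p,r)))
h=.1;x,y=.609,.16
for n,p,r in(("w6",(.4592,.1821,.2038),(180,0,90.2)),("wrist1",(.4928,-.0783,.4046),(180,0,.1))):
    mm=mod(p,r);i=cv2.imread(f"pics/{n}.png");t=rect(mm,i,.034,x-h,x+h,y-h,y+h)
    c,q,s,a=blob(t,lambda b,g,r:(r>b+45),x+h,y+h);print(n,np.round(q,4),np.round(s,4),a)
# circles: cup rim & salt in w8, wrist1
mm=mod((.5143,-.0367,.2073),(180,0,84.7))
for u,v,z in((100+340,500-260,.0325),(100+183,525-260,.088)):print("w8",ray(mm,u,v,z).round(4))
i=cv2.imread("pics/w8.png");x,y=.64,-.12
t=rect(mm,i,.0325,x-.05,x+.05,y-.05,y+.05);t2=rect(mm,i,.17,.60,.70,-.08,.02)
x,y=.466,-.112;t3=rect(mm,i,.074,x-.05,x+.05,y-.05,y+.05);t4=rect(mm,i,.088,x-.05,x+.05,y-.05,y+.05)
mm=mod((.5805,-.2655,.2091),(180,0,90.1));x,y=.64,-.12
t5=rect(mm,cv2.imread("pics/w7.png"),.0325,x-.05,x+.05,y-.05,y+.05)
mm=mod((.4928,-.0783,.4046),(180,0,.1));i=cv2.imread("pics/wrist1.png")
t6=rect(mm,i,.0325,x-.05,x+.05,y-.05,y+.05)
L=[t,t5,t6,t2,t3,t4]
for k in L:cv2.drawMarker(k,(100,100),(255,0,255),0,14,1)
cv2.imwrite("pics/t9.png",np.vstack([np.hstack(L[:3]),np.hstack(L[3:])]))
```

```text
[ 0.51467799 -0.03358046  0.19767615] [1.79854944e+02 3.47656930e-02 9.65551850e+01]
w6 [0.6079 0.1637] [0.0749 0.1588] 83.58915710449219
wrist1 [0.6099 0.1606] [0.0744 0.1593] 83.54118347167969
w8 [ 0.6386 -0.1213  0.0325]
w8 [ 0.4658 -0.1068  0.088 ]Traceback (most recent call last):
  File "<stdin>", line 24, in <module>
    return _nx.concatenate(arrs, 0, dtype=dtype, casting=casting)
           ~~~~~~~~~~~~~~~^^^^^^^^^^^^^^^^^^^^^^^^^^^^^^^^^^^^^^^
ValueError: all the input array dimensions except for the concatenation axis must match exactly, but along dimension 1, the array at index 0 has size 597 and the array at index 1 has size 600
```

>>> {"op": "carry_out", "data": {
  "linear": [
    [0.372, 0.985, 0],
    [0.372, 0.985, 0],
    [0.372, 0.985, 0],
    [0.372, 0.985, 0],
    [0.372, 0.985, 0],
    [0.372, 0.985, 0],
    [0.372, 0.985, 0],
    [0.372, 0.985, 0],
    [0.372, 0.985, 0],
    [0.372, 0.985, 0],
    [0.372, 0.985, 0],
    [0.372, 0.985, 0]
  ],
  "rotation": [
    [0, 0, 0],
    [0, 0, 0],
    [0, 0, 0],
    [0, 0, 0],
    [0, 0, 0],
    [0, 0, 0],
    [0, 0, 0],
    [0, 0, 0],
    [0, 0, 0],
    [0, 0, 0],
    [0, 0, 0],
    [0, 0, 0]
  ],
  "grip": [0.5, 0.5, 0.5, 0.5, 0.5, 0.5, 0.5, 0.5, 0.5, 0.5, 0.5, 0.5]
}}

```text
time: 29.55
ee_pos: [0.6036, 0.2037, 0.195]
tcp_rot: [-180.0, 0.0, 96.4]
wrist_force: [0.0, 0.3, -0.3]
opening: 0.0391
grasp_force: 30.4
```

>>> {"op": "carry_out", "data": {
  "linear": [
    [0, 0, -0.8],
    [0, 0, -1],
    [0, 0, -1],
    [0, 0, -0.8],
    [0, 0, 0]
  ],
  "rotation": [
    [0, 0, 0],
    [0, 0, 0],
    [0, 0, 0],
    [0, 0, 0],
    [0, 0, 0]
  ],
  "grip": [0.5, 0.5, 0.5, 0.5, 0.5]
}}

```text
time: 30.05
ee_pos: [0.6023, 0.2025, 0.1204]
tcp_rot: [-179.8, 0.1, 96.4]
wrist_force: [-0.3, -0.6, -1.2]
opening: 0.0388
grasp_force: 30.5
```

Run:
```python
from meas import *
o=bot.get_obs();print(o["ee_pos"])
m=bot.camera_model("wrist");i=bot.camera("wrist");cv2.imwrite("pics/w10.png",i)
c,q,s,a=blob(rect(m,i,.034,.509,.709,.065,.265),lambda b,g,r:(r>b+45),.709,.265)
print(np.round(q,4),np.round(s,4),a)
# block extents: farthest +y top edge
p=c[:,0,:]/S;xs=.709-p[:,1];ys=.265-p[:,0]
R=np.radians(6.45);u=(xs-.6085)*np.cos(R)+(ys-.163)*np.sin(R);v=-(xs-.6085)*np.sin(R)+(ys-.163)*np.cos(R)
print("u",u.min(),u.max(),"v",v.min(),v.max())
```

```text
[0.60225433 0.20247051 0.12042385]
[0.6056 0.2002] [0.0733 0.0844] 83.774169921875
u -0.03541776644472758 0.03789783837951803 v -0.005037770433195403 0.0794548079806056
```

Block +y edge confirms the estimate. Nudge +2.5 mm in x and insert.

>>> {"op": "carry_out", "data": {
  "linear": [
    [0.12, 0, 0],
    [0, 0, -0.6],
    [0, 0, -0.5],
    [0, 0, -0.4],
    [0, 0, -0.3],
    [0, 0, -0.1],
    [0, 0, -0.1],
    [0, 0, 0]
  ],
  "rotation": [
    [0, 0, 0],
    [0, 0, 0],
    [0, 0, 0],
    [0, 0, 0],
    [0, 0, 0],
    [0, 0, 0],
    [0, 0, 0],
    [0, 0, 0]
  ],
  "grip": [0.5, 0.5, 0.5, 0.5, 0.5, 0.5, 0.5, 0.5]
}}

```text
time: 30.9
ee_pos: [0.6059, 0.2029, 0.0831]
tcp_rot: [180.0, 0.0, 96.5]
wrist_force: [-0.5, -0.1, -0.7]
opening: 0.039
grasp_force: 30.5
```

>>> {"op": "carry_out", "data": {
  "linear": [
    [0, 0, -0.1],
    [0, 0, -0.05],
    [0, 0, 0]
  ],
  "rotation": [
    [0, 0, 0],
    [0, 0, 0],
    [0, 0, 0]
  ],
  "grip": [0.5, 0.5, 0.5]
}}

```text
time: 31.2
ee_pos: [0.6058, 0.2028, 0.08]
tcp_rot: [-180.0, 0.0, 96.5]
wrist_force: [-0.4, -0.3, -0.9]
opening: 0.0389
grasp_force: 30.6
```

>>> {"op": "carry_out", "data": {
  "linear": [
    [0, 0, -0.1],
    [0, 0, -0.05],
    [0, 0, 0]
  ],
  "rotation": [
    [0, 0, 0],
    [0, 0, 0],
    [0, 0, 0]
  ],
  "grip": [0.5, 0.5, 0.5]
}}

```text
time: 31.5
ee_pos: [0.6058, 0.2028, 0.0768]
tcp_rot: [-180.0, 0.0, 96.5]
wrist_force: [-0.2, -1.1, -1.5]
opening: 0.0389
grasp_force: 30.6
```

>>> {"op": "carry_out", "data": {
  "linear": [
    [0, 0, -0.05],
    [0, 0, 0]
  ],
  "rotation": [
    [0, 0, 0],
    [0, 0, 0]
  ],
  "grip": [0.5, 0.5]
}}

```text
time: 31.7
ee_pos: [0.6059, 0.2029, 0.0761]
tcp_rot: [180.0, 0.0, 96.5]
wrist_force: [1.0, 0.1, -1.0]
opening: 0.0388
grasp_force: 30.6
```

>>> {"op": "carry_out", "data": {
  "linear": [
    [0, 0, -0.05],
    [0, 0, 0]
  ],
  "rotation": [
    [0, 0, 0],
    [0, 0, 0]
  ],
  "grip": [0.5, 0.5]
}}

```text
time: 31.9
ee_pos: [0.606, 0.2029, 0.076]
tcp_rot: [179.9, -0.0, 96.5]
wrist_force: [-1.9, 0.8, 4.6]
opening: 0.0389
grasp_force: 31.1
```

Seated at z 0.076. Release, rise, go over teal.

>>> {"op": "carry_out", "data": {
  "linear": [
    [0, 0, 0.05],
    [0, 0, 0],
    [0, 0, 0],
    [0, 0, 0],
    [0, 0, 0.6],
    [0, 0, 1],
    [0, 0, 1],
    [0, 0, 1],
    [0, 0, 1],
    [0, 0, 0.9]
  ],
  "rotation": [
    [0, 0, 0],
    [0, 0, 0],
    [0, 0, 0],
    [0, 0, 0],
    [0, 0, 0],
    [0, 0, 0],
    [0, 0, 0],
    [0, 0, 0],
    [0, 0, 0],
    [0, 0, 0]
  ],
  "grip": [-0.1, -0.3, -0.6, -1, -1, -1, -1, -1, -1, -1]
}}

```text
time: 32.9
ee_pos: [0.6059, 0.2029, 0.1882]
tcp_rot: [179.9, -0.0, 96.5]
wrist_force: [-0.0, -0.3, 0.0]
opening: 0.0857
grasp_force: 0.0
```

```bash
python3 look.py w11 plum,.605,.203 sq,.609,.163
```

```text
[0.6059 0.2029 0.1882] [179.9  -0.   96.5] [ 19.  17.  21.  94.  -0. 102.]
plum [0.6056 0.1994] [0.0416 0.0408] 83.7
sq [0.6098 0.1635] [0.0732 0.1573] 83.5
```

>>> {"op": "carry_out", "data": {
  "linear": [
    [-0.8125, -0.776, 0],
    [-0.8125, -0.776, 0],
    [-0.8125, -0.776, 0],
    [-0.8125, -0.776, 0],
    [-0.8125, -0.776, 0],
    [-0.8125, -0.776, 0],
    [-0.8125, -0.776, 0],
    [-0.8125, -0.776, 0],
    [0, 0, 0],
    [0, 0, 0]
  ],
  "rotation": [
    [0, 0, -0.605],
    [0, 0, -0.605],
    [0, 0, -0.605],
    [0, 0, -0.605],
    [0, 0, -0.605],
    [0, 0, -0.605],
    [0, 0, -0.605],
    [0, 0, -0.605],
    [0, 0, 0],
    [0, 0, 0]
  ],
  "grip": [-1, -1, -1, -1, -1, -1, -1, -1, -1, -1]
}}

```text
time: 33.95
ee_pos: [0.4761, 0.0786, 0.1865]
tcp_rot: [179.9, -0.0, 57.8]
wrist_force: [-0.4, -0.7, -0.7]
opening: 0.0852
grasp_force: 0.0
```

```bash
python3 look.py w12 teal,.476,.0785
```

```text
[0.4761 0.0786 0.1865] [179.9  -0.   57.8] [  9.  -5.  -3.  92.  -0. 132.]
teal [0.4756 0.0831] [0.0426 0.0383] 32.0
```

>>> {"op": "carry_out", "data": {
  "linear": [
    [0, 0.1, 0],
    [0, 0, -0.55],
    [0, 0, -0.55],
    [0, 0, -0.55],
    [0, 0, -0.55],
    [0, 0, -0.55],
    [0, 0, -0.55],
    [0, 0, -0.55],
    [0, 0, -0.55],
    [0, 0, -0.55],
    [0, 0, -0.55],
    [0, 0, -0.55]
  ],
  "rotation": [
    [0, 0, 0],
    [0, 0, 0],
    [0, 0, 0],
    [0, 0, 0],
    [0, 0, 0],
    [0, 0, 0],
    [0, 0, 0],
    [0, 0, 0],
    [0, 0, 0],
    [0, 0, 0],
    [0, 0, 0],
    [0, 0, 0]
  ],
  "grip": [-1, -1, -1, -1, -1, -1, -1, -1, -1, -1, -1, -1]
}}

```text
time: 35.2
ee_pos: [0.4759, 0.0807, 0.0642]
tcp_rot: [180.0, 0.0, 57.8]
wrist_force: [0.5, -0.3, 1.1]
opening: 0.0854
grasp_force: 0.0
```

>>> {"op": "carry_out", "data": {
  "linear": [
    [0, 0, 0],
    [0, 0, 0],
    [0, 0, 0],
    [0, 0, 0],
    [0, 0, 0],
    [0, 0, 0]
  ],
  "rotation": [
    [0, 0, 0],
    [0, 0, 0],
    [0, 0, 0],
    [0, 0, 0],
    [0, 0, 0],
    [0, 0, 0]
  ],
  "grip": [0.2, 0.2, 0.3, 0.4, 0.5, 0.5]
}}

```text
time: 35.8
ee_pos: [0.4763, 0.0808, 0.0659]
tcp_rot: [179.9, -0.0, 57.8]
wrist_force: [-1.4, 0.7, 6.0]
opening: 0.039
grasp_force: 30.8
```

>>> {"op": "carry_out", "data": {
  "linear": [
    [0, 0, 0.3],
    [0, 0, 0.7],
    [0, 0, 1],
    [0, 0, 1],
    [0, 0, 1],
    [0, 0, 1],
    [0, 0, 1],
    [0, 0, 0.2],
    [0, 0, 0]
  ],
  "rotation": [
    [0, 0, 0],
    [0, 0, 0],
    [0, 0, 0],
    [0, 0, 0],
    [0, 0, 0],
    [0, 0, 0],
    [0, 0, 0],
    [0, 0, 0],
    [0, 0, 0]
  ],
  "grip": [0.5, 0.5, 0.5, 0.5, 0.5, 0.5, 0.5, 0.5, 0.5]
}}

```text
time: 36.7
ee_pos: [0.4763, 0.0808, 0.1898]
tcp_rot: [179.9, -0.0, 57.8]
wrist_force: [0.4, 0.1, -1.2]
opening: 0.0388
grasp_force: 30.4
```

>>> {"op": "carry_out", "data": {
  "linear": [
    [0.862, 0.269, 0],
    [0.862, 0.269, 0],
    [0.862, 0.269, 0],
    [0.862, 0.269, 0],
    [0.862, 0.269, 0],
    [0.862, 0.269, 0],
    [0.862, 0.269, 0],
    [0.862, 0.269, 0],
    [0, 0, 0],
    [0, 0, -0.8],
    [0, 0, -1],
    [0, 0, 0]
  ],
  "rotation": [
    [0, 0, 0.605],
    [0, 0, 0.605],
    [0, 0, 0.605],
    [0, 0, 0.605],
    [0, 0, 0.605],
    [0, 0, 0.605],
    [0, 0, 0.605],
    [0, 0, 0.605],
    [0, 0, 0],
    [0, 0, 0],
    [0, 0, 0],
    [0, 0, 0]
  ],
  "grip": [0.5, 0.5, 0.5, 0.5, 0.5, 0.5, 0.5, 0.5, 0.5, 0.5, 0.5, 0.5]
}}

```text
time: 37.9
ee_pos: [0.6118, 0.1232, 0.1496]
tcp_rot: [-179.7, 0.0, 96.4]
wrist_force: [-0.0, -0.0, -1.2]
opening: 0.0392
grasp_force: 30.6
```

>>> {"op": "carry_out", "data": {
  "linear": [
    [0, 0, -0.9],
    [0, 0, -0.8],
    [0, 0, -0.6],
    [0, 0, -0.4],
    [0, 0, -0.3],
    [0, 0, -0.3],
    [0, 0, -0.2],
    [0, 0, 0]
  ],
  "rotation": [
    [0, 0, 0],
    [0, 0, 0],
    [0, 0, 0],
    [0, 0, 0],
    [0, 0, 0],
    [0, 0, 0],
    [0, 0, 0],
    [0, 0, 0]
  ],
  "grip": [0.5, 0.5, 0.5, 0.5, 0.5, 0.5, 0.5, 0.5]
}}

```text
time: 38.7
ee_pos: [0.6137, 0.1237, 0.0827]
tcp_rot: [-180.0, 0.0, 96.5]
wrist_force: [0.0, 0.4, -0.6]
opening: 0.0387
grasp_force: 30.6
```

>>> {"op": "carry_out", "data": {
  "linear": [
    [0, 0, -0.1],
    [0, 0, -0.1],
    [0, 0, 0]
  ],
  "rotation": [
    [0, 0, 0],
    [0, 0, 0],
    [0, 0, 0]
  ],
  "grip": [0.5, 0.5, 0.5]
}}

```text
time: 39.0
ee_pos: [0.6138, 0.1237, 0.079]
tcp_rot: [-180.0, 0.0, 96.5]
wrist_force: [-0.2, 0.6, -1.2]
opening: 0.0388
grasp_force: 30.6
```

>>> {"op": "carry_out", "data": {
  "linear": [
    [0, 0, -0.1],
    [0, 0, -0.03],
    [0, 0, 0]
  ],
  "rotation": [
    [0, 0, 0],
    [0, 0, 0],
    [0, 0, 0]
  ],
  "grip": [0.5, 0.5, 0.5]
}}

```text
time: 39.3
ee_pos: [0.6137, 0.1237, 0.0764]
tcp_rot: [-180.0, 0.0, 96.5]
wrist_force: [-0.0, 0.1, 0.1]
opening: 0.0388
grasp_force: 30.6
```

>>> {"op": "carry_out", "data": {
  "linear": [
    [0, 0, -0.05],
    [0, 0, 0]
  ],
  "rotation": [
    [0, 0, 0],
    [0, 0, 0]
  ],
  "grip": [0.5, 0.5]
}}

```text
time: 39.5
ee_pos: [0.6139, 0.1238, 0.0759]
tcp_rot: [180.0, 0.0, 96.5]
wrist_force: [-0.6, -1.1, 2.8]
opening: 0.0386
grasp_force: 31.0
```

Seated. Release, rise to above the mill's height, turn to yaw ~258 (camera away from the mill), go over the salt.

>>> {"op": "carry_out", "data": {
  "linear": [
    [0, 0, 0.05],
    [0, 0, 0],
    [0, 0, 0],
    [0, 0, 0],
    [0, 0, 0.6],
    [0, 0, 1],
    [0, 0, 1],
    [0, 0, 1],
    [0, 0, 1],
    [0, 0, 1],
    [0, 0, 0.9],
    [0, 0, 0]
  ],
  "rotation": [
    [0, 0, 0],
    [0, 0, 0],
    [0, 0, 0],
    [0, 0, 0],
    [0, 0, 0],
    [0, 0, 0],
    [0, 0, 0],
    [0, 0, 0],
    [0, 0, 0],
    [0, 0, 0],
    [0, 0, 0],
    [0, 0, 0]
  ],
  "grip": [-0.1, -0.3, -0.6, -1, -1, -1, -1, -1, -1, -1, -1, -1]
}}

```text
time: 40.7
ee_pos: [0.6147, 0.1239, 0.21]
tcp_rot: [179.7, -0.0, 96.5]
wrist_force: [-0.1, 0.4, 0.3]
opening: 0.0856
grasp_force: 0.0
```

>>> {"op": "carry_out", "data": {
  "linear": [
    [-0.353, -0.555, 0],
    [-0.353, -0.555, 0],
    [-0.353, -0.555, 0],
    [-0.353, -0.555, 0],
    [-0.353, -0.555, 0],
    [-0.353, -0.555, 0],
    [-0.353, -0.555, 0],
    [-0.353, -0.555, 0],
    [-0.353, -0.555, 0],
    [-0.353, -0.555, 0],
    [-0.353, -0.555, 0],
    [-0.353, -0.555, 0]
  ],
  "rotation": [
    [0, 0, 0.961],
    [0, 0, 0.961],
    [0, 0, 0.961],
    [0, 0, 0.961],
    [0, 0, 0.961],
    [0, 0, 0.961],
    [0, 0, 0.961],
    [0, 0, 0.961],
    [0, 0, 0.961],
    [0, 0, 0.961],
    [0, 0, 0.961],
    [0, 0, 0.961]
  ],
  "grip": [-1, -1, -1, -1, -1, -1, -1, -1, -1, -1, -1, -1]
}}

```text
time: 41.9
ee_pos: [0.5285, -0.0099, 0.2058]
tcp_rot: [180.0, -0.0, -170.9]
wrist_force: [0.2, -0.9, -0.3]
opening: 0.0853
grasp_force: 0.0
```

>>> {"op": "carry_out", "data": {
  "linear": [
    [-0.353, -0.555, 0],
    [-0.353, -0.555, 0],
    [-0.353, -0.555, 0],
    [-0.353, -0.555, 0],
    [-0.353, -0.555, 0],
    [-0.353, -0.555, 0],
    [-0.353, -0.555, 0],
    [-0.353, -0.555, 0],
    [-0.353, -0.555, 0],
    [0, 0, 0],
    [0, 0, 0]
  ],
  "rotation": [
    [0, 0, 0.961],
    [0, 0, 0.961],
    [0, 0, 0.961],
    [0, 0, 0.961],
    [0, 0, 0.961],
    [0, 0, 0.961],
    [0, 0, 0.961],
    [0, 0, 0.961],
    [0, 0, 0.961],
    [0, 0, 0],
    [0, 0, 0]
  ],
  "grip": [-1, -1, -1, -1, -1, -1, -1, -1, -1, -1, -1]
}}

```text
time: 43.0
ee_pos: [0.4655, -0.1093, 0.2062]
tcp_rot: [180.0, 0.0, -102.3]
wrist_force: [-0.2, 0.6, 0.3]
opening: 0.0852
grasp_force: 0.0
```

Run:
```python
from meas import *
import pickle
o=bot.get_obs();print(o["ee_pos"],o["tcp_rot"],o["q"].round(0))
m=bot.camera_model("wrist");i=bot.camera("wrist");cv2.imwrite("pics/w13.png",i);pickle.dump((m,i),open("w13.pkl","wb"))
# rectified tiles: salt (z .088), wide cruet view (z .0325) side by side, plus raw
a=rect(m,i,.088,.4155,.5155,-.159,-.059); b=rect(m,i,.0325,.56,.72,-.18,.02)
a=cv2.resize(a,(320,320)); b=cv2.resize(b,(400,320))
out=np.zeros((600,720,3),np.uint8); out[:320,:320]=a; out[:320,320:]=b
out[320:600,:448]=cv2.resize(i,(448,280))
cv2.imwrite("pics/v13.png",out)
```

```text
[ 0.46550814 -0.10931204  0.20616259] [ 1.79989937e+02  1.66467813e-02 -1.02290028e+02] [-13.  -5.  -1.  94.   0. -91.]
```

View pics/v13.png

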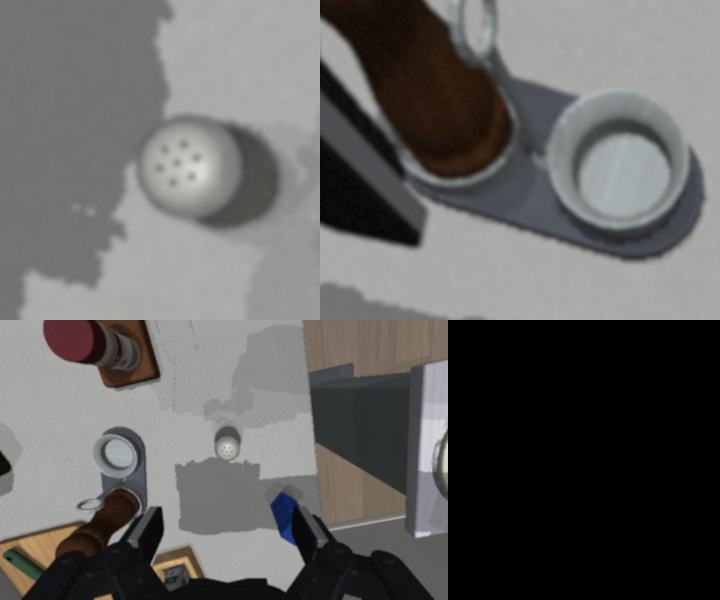

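v13: salt dome centre at tile (179,161) → (0.465,-0.115). Opposing-yaw views average to (0.4655,-0.111). Cup rim averages to (0.639,-0.125). The teal and plum jars are visible in their block and the mill stands in place. Grip the salt.

>>> {"op": "carry_out", "data": {
  "linear": [
    [0, -0.08, -0.62],
    [0, 0, -0.62],
    [0, 0, -0.62],
    [0, 0, -0.62],
    [0, 0, -0.62],
    [0, 0, -0.62],
    [0, 0, -0.62],
    [0, 0, -0.62],
    [0, 0, -0.62],
    [0, 0, -0.62],
    [0, 0, -0.62],
    [0, 0, -0.62]
  ],
  "rotation": [
    [0, 0, -0.4],
    [0, 0, 0],
    [0, 0, 0],
    [0, 0, 0],
    [0, 0, 0],
    [0, 0, 0],
    [0, 0, 0],
    [0, 0, 0],
    [0, 0, 0],
    [0, 0, 0],
    [0, 0, 0],
    [0, 0, 0]
  ],
  "grip": [-1, -1, -1, -1, -1, -1, -1, -1, -1, -1, -1, -1]
}}

```text
time: 44.25
ee_pos: [0.4655, -0.111, 0.0566]
tcp_rot: [180.0, 0.0, -105.2]
wrist_force: [0.1, 0.2, -0.4]
opening: 0.0856
grasp_force: 0.0
```

>>> {"op": "carry_out", "data": {
  "linear": [
    [0, 0, 0],
    [0, 0, 0],
    [0, 0, 0],
    [0, 0, 0],
    [0, 0, 0],
    [0, 0, 0]
  ],
  "rotation": [
    [0, 0, 0],
    [0, 0, 0],
    [0, 0, 0],
    [0, 0, 0],
    [0, 0, 0],
    [0, 0, 0]
  ],
  "grip": [0.2, 0.2, 0.3, 0.4, 0.5, 0.5]
}}

```text
time: 44.85
ee_pos: [0.4661, -0.1111, 0.0586]
tcp_rot: [-179.9, 0.0, -105.2]
wrist_force: [-1.0, 0.1, 5.1]
opening: 0.0285
grasp_force: 27.4
```

>>> {"op": "carry_out", "data": {
  "linear": [
    [0, 0, 0.3],
    [0, 0, 0.7],
    [0, 0, 1],
    [0, 0, 1],
    [0, 0, 1],
    [0, 0, 1],
    [0, 0, 0]
  ],
  "rotation": [
    [0, 0, 0],
    [0, 0, 0],
    [0, 0, 0],
    [0, 0, 0],
    [0, 0, 0],
    [0, 0, 0],
    [0, 0, 0]
  ],
  "grip": [0.5, 0.5, 0.5, 0.5, 0.5, 0.5, 0.5]
}}

```text
time: 45.55
ee_pos: [0.4668, -0.1112, 0.1611]
tcp_rot: [-179.7, 0.0, -105.2]
wrist_force: [0.5, 0.3, -0.7]
opening: 0.0284
grasp_force: 27.5
```

Opening 28.5 mm is wrong for a 44 mm shaker, so I look before going on.

Run:
```python
from meas import *
import pickle
o=bot.get_obs();p=o["ee_pos"];print(p,o["opening"])
D={n:(bot.camera_model(n),bot.camera(n)) for n in("wrist","side","scene")};pickle.dump((D,p),open("w14.pkl","wb"))
out=np.zeros((600,800,3),np.uint8)
w=D["wrist"][1][200:400,210:440];out[:300,:345]=cv2.resize(w,(345,300))
for k,n in enumerate(("side","scene")):
    u,v=proj(D[n][0],p-np.array([0,0,.03])).astype(int);print(n,u,v)
    u=min(max(u,75),565);v=min(max(v,50),350)
    c=cv2.resize(D[n][1][v-50:v+50,u-75:u+75],(450,300),interpolation=cv2.INTER_CUBIC)
    if k==0: out[:300,350:]=c
    else: out[300:,:450]=c
out[300:,450:]=cv2.resize(D["wrist"][1][0:240],(350,300))
cv2.imwrite("pics/v14.png",out)
```

```text
[ 0.46675012 -0.11123526  0.16112681] 0.02835963026297221
side 352 167
scene 296 187
```

View pics/v14.png

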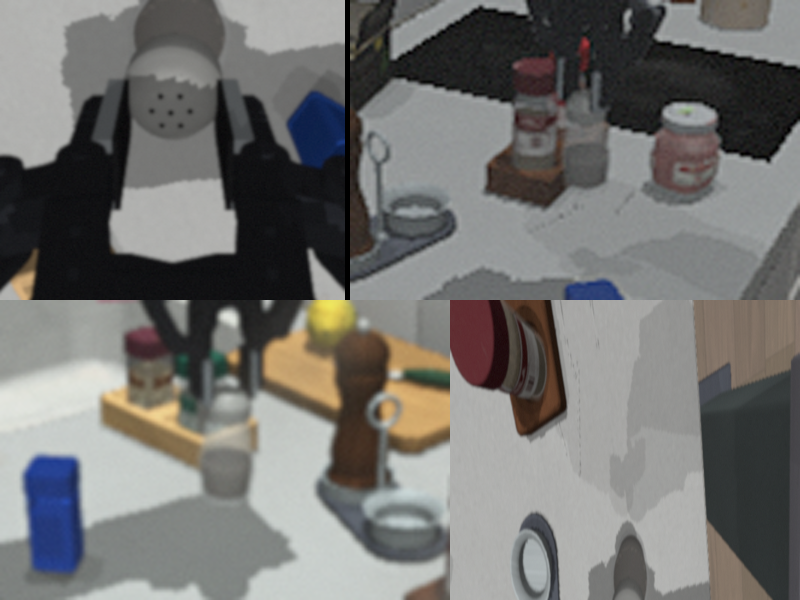

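Shaker hangs upright (scene crop bottom-left, dome at (232,385), base (227,495)), but the fingers seem to hold its cap. I compute its actual height in hand.

Run:
```python
from meas import *
import pickle
D,p=pickle.load(open("w14.pkl","rb"));m=D["scene"][0]
print("obs rows: dome top 163, base front 203.7; cols centre",296-75+228/3)
for z in(.03,.05,.06,.07,.08,.1,.12,.14,.153,.16,.165,.17):print(z,proj(m,(p[0],p[1],z)).round(1))
m=D["side"][0];print("side: tips/base rows", 167-50+185/3, 'col',352-75+(585-350)/3, 'dome top',167-50+92/3)
for z in(.06,.08,.1,.12,.14,.153,.165):print(z,proj(m,(p[0],p[1],z)).round(1))
T=D["scene"][0]["camera_from_world"];print("px/m scene",438.7/-(T@np.append(p,1))[2])
print(bot.get_obs()["wrist_force"],bot.get_obs()["torque"])
```

```text
obs rows: dome top 163, base front 203.7; cols centre 297.0
0.03 [297.3 225.5]
0.05 [297.3 218.3]
0.06 [297.2 214.6]
0.07 [297.2 210.9]
0.08 [297.1 207.1]
0.1 [297.  199.5]
0.12 [296.9 191.8]
0.14 [296.9 183.9]
0.153 [296.8 178.7]
0.16 [296.8 175.9]
0.165 [296.7 173.9]
0.17 [296.7 171.8]
side: tips/base rows 178.66666666666666 col 355.3333333333333 dome top 147.66666666666666
0.06 [351.3 191.1]
0.08 [351.7 184.6]
0.1 [352.2 177.9]
0.12 [352.6 171.1]
0.14 [353.  164.2]
0.153 [353.3 159.6]
0.165 [353.6 155.4]
px/m scene 445.9904917069557
[-0.07151575 -0.42959204 -1.2627939 ] [ 0.02636176 -0.05704411 -0.03253579]
```

Shaker height in hand is as grasped, so no slip. But the pads sit on the dome cap, a marginal hold. I set it back down and regrip 8 mm deeper, which still leaves the body above the ring when placing.

>>> {"op": "carry_out", "data": {
  "linear": [
    [0, 0, -0.6],
    [0, 0, -1],
    [0, 0, -1],
    [0, 0, -1],
    [0, 0, -0.8],
    [0, 0, -0.4],
    [0, 0, -0.2],
    [0, 0, 0]
  ],
  "rotation": [
    [0, 0, 0],
    [0, 0, 0],
    [0, 0, 0],
    [0, 0, 0],
    [0, 0, 0],
    [0, 0, 0],
    [0, 0, 0],
    [0, 0, 0]
  ],
  "grip": [0.5, 0.5, 0.5, 0.5, 0.5, 0.5, 0.5, 0.5]
}}

```text
time: 46.5
ee_pos: [0.466, -0.1111, 0.0591]
tcp_rot: [-179.9, 0.0, -105.2]
wrist_force: [-3.7, 1.3, 14.7]
opening: 0.0279
grasp_force: 37.7
```

>>> {"op": "carry_out", "data": {
  "linear": [
    [0, 0, -0.08],
    [0, 0, -0.04],
    [0, 0, 0]
  ],
  "rotation": [
    [0, 0, 0],
    [0, 0, 0],
    [0, 0, 0]
  ],
  "grip": [0.5, 0.5, 0.5]
}}

```text
time: 46.8
ee_pos: [0.4669, -0.1114, 0.0588]
tcp_rot: [-179.7, 0.0, -105.2]
wrist_force: [-6.7, 1.3, 31.0]
opening: 0.0279
grasp_force: 42.0
```

>>> {"op": "carry_out", "data": {
  "linear": [
    [0, 0, 0.12],
    [0, 0, 0],
    [0, 0, 0],
    [0, 0, 0],
    [0, 0, 0]
  ],
  "rotation": [
    [0, 0, 0],
    [0, 0, 0],
    [0, 0, 0],
    [0, 0, 0],
    [0, 0, 0]
  ],
  "grip": [0.5, 0.1, -0.4, -1, -1]
}}

```text
time: 47.3
ee_pos: [0.4653, -0.1109, 0.0572]
tcp_rot: [180.0, 0.0, -105.2]
wrist_force: [-0.4, -0.4, -0.5]
opening: 0.0798
grasp_force: 0.0
```

Run:
```python
from meas import *
o=bot.get_obs();print(o["ee_pos"].round(4),o["wrist_force"].round(1))
# compare side/scene pixels around shaker with earlier standing view: crude upright check via salt silhouette
m=bot.camera_model("wrist");i=bot.camera("wrist");cv2.imwrite("pics/w15.png",i)
t=rect(m,i,.088,.4155,.5155,-.161,-.061);g=cv2.cvtColor(t,cv2.COLOR_BGR2GRAY)
# dome holes: dark dots on bright cap
bh=cv2.morphologyEx(g,cv2.MORPH_BLACKHAT,np.ones((9,9)))
cen=[c for c in cv2.connectedComponentsWithStats((bh>18).astype(np.uint8))[3]]
st=cv2.connectedComponentsWithStats((bh>18).astype(np.uint8))[2]
for s,c in zip(st[1:],cen[1:]):
    if 8<s[4]<150:print(s[4],(.5155-c[1]/S).round(4),(-.061-c[0]/S).round(4))
```

```text
[ 0.4653 -0.1109  0.0572] [-0.4 -0.4 -0.5]
24 0.5142 -0.0617
23 0.5149 -0.1012
17 0.5149 -0.1275
86 0.5029 -0.1285
16 0.5047 -0.0688
10 0.5012 -0.1467
31 0.4864 -0.0615
52 0.4667 -0.1309
11 0.463 -0.114
10 0.4611 -0.1084
11 0.459 -0.1183
12 0.4572 -0.1121
13 0.4553 -0.1072
14 0.4538 -0.1533
10 0.453 -0.1171
13 0.4513 -0.1113
44 0.444 -0.1109
49 0.4426 -0.1284
22 0.4357 -0.1323
78 0.4232 -0.1072
12 0.4224 -0.124
```

The cap's hole pattern is still round, so it stands upright, but it reads 8 mm off in x. I rise to the earlier hover height and measure the same way as before the grasp.

>>> {"op": "carry_out", "data": {
  "linear": [
    [0, 0, 0],
    [0, 0, 0.7],
    [0, 0, 1],
    [0, 0, 1],
    [0, 0, 1],
    [0, 0, 1],
    [0, 0, 1],
    [0, 0, 1],
    [0, 0, 0.75],
    [0, 0, 0],
    [0, 0, 0]
  ],
  "rotation": [
    [0, 0, 0],
    [0, 0, 0],
    [0, 0, 0],
    [0, 0, 0],
    [0, 0, 0],
    [0, 0, 0],
    [0, 0, 0],
    [0, 0, 0],
    [0, 0, 0],
    [0, 0, 0],
    [0, 0, 0]
  ],
  "grip": [-1, -1, -1, -1, -1, -1, -1, -1, -1, -1, -1]
}}

```text
time: 48.45
ee_pos: [0.4657, -0.111, 0.2069]
tcp_rot: [-180.0, 0.0, -105.2]
wrist_force: [0.4, -0.3, -1.4]
opening: 0.0853
grasp_force: 0.0
```

```bash
cat > salt.py <<'E'
from meas import *
import pickle
def holes(m,i,z=.088):
    t=rect(m,i,z,.4255,.5055,-.151,-.071);g=cv2.GaussianBlur(cv2.cvtColor(t,cv2.COLOR_BGR2GRAY),(3,3),0)
    bh=cv2.morphologyEx(g,cv2.MORPH_BLACKHAT,np.ones((11,11)))
    _,_,st,ce=cv2.connectedComponentsWithStats((bh>14).astype(np.uint8))
    P=np.array([(.5055-c[1]/S,-.071-c[0]/S) for s,c in zip(st[1:],ce[1:]) if 4<s[4]<200 and max(s[2:4])<14])
    best=max(P,key=lambda q:(np.abs(np.linalg.norm(P-q,axis=1)-.006)<.0018).sum())
    n=P[np.linalg.norm(P-best,axis=1)<.009]
    return n.mean(0).round(4),len(n),n.round(4).tolist()
if __name__=="__main__":
    m,i=pickle.load(open("w13.pkl","rb"));print("before",holes(m,i))
    print(bot.get_obs()["ee_pos"],bot.get_obs()["tcp_rot"])
    m=bot.camera_model("wrist");i2=bot.camera("wrist");print("now",holes(m,i2))
    cv2.imwrite("pics/w16.png",i2);pickle.dump((m,i2),open("w16.pkl","wb"))
E
python3 salt.py
```

```text
before (array([ 0.4649, -0.1144]), 7, [[0.4708, -0.1161], [0.4692, -0.1103], [0.4666, -0.1202], [0.465, -0.114], [0.4634, -0.1087], [0.4607, -0.1186], [0.459, -0.1128]])
[ 0.4656586  -0.11098348  0.20689608] [-1.79967860e+02  1.02063946e-02 -1.05236995e+02]
now (array([ 0.4596, -0.1136]), 7, [[0.4655, -0.115], [0.4637, -0.1092], [0.4614, -0.1193], [0.4597, -0.1134], [0.4576, -0.1079], [0.4554, -0.1179], [0.4537, -0.1124]])
```

The shaker is upright, moved 5 mm toward -x. Regrip centred at (0.460,-0.110), deeper at z 0.0505.

>>> {"op": "carry_out", "data": {
  "linear": [
    [-0.28, 0.05, 0],
    [0, 0, -0.7],
    [0, 0, -0.7],
    [0, 0, -0.7],
    [0, 0, -0.7],
    [0, 0, -0.7],
    [0, 0, -0.7],
    [0, 0, -0.7],
    [0, 0, -0.7],
    [0, 0, -0.7],
    [0, 0, -0.7],
    [0, 0, -0.7]
  ],
  "rotation": [
    [0, 0, 0],
    [0, 0, 0],
    [0, 0, 0],
    [0, 0, 0],
    [0, 0, 0],
    [0, 0, 0],
    [0, 0, 0],
    [0, 0, 0],
    [0, 0, 0],
    [0, 0, 0],
    [0, 0, 0],
    [0, 0, 0]
  ],
  "grip": [-1, -1, -1, -1, -1, -1, -1, -1, -1, -1, -1, -1]
}}

```text
time: 49.7
ee_pos: [0.4599, -0.11, 0.0515]
tcp_rot: [-180.0, 0.0, -105.2]
wrist_force: [-0.6, 0.1, -0.9]
opening: 0.0855
grasp_force: 0.0
```

>>> {"op": "carry_out", "data": {
  "linear": [
    [0, 0, -0.1],
    [0, 0, 0],
    [0, 0, 0],
    [0, 0, 0],
    [0, 0, 0],
    [0, 0, 0],
    [0, 0, 0]
  ],
  "rotation": [
    [0, 0, 0],
    [0, 0, 0],
    [0, 0, 0],
    [0, 0, 0],
    [0, 0, 0],
    [0, 0, 0],
    [0, 0, 0]
  ],
  "grip": [-0.5, -0.2, -0.1, 0, 0.1, 0.2, 0.2]
}}

```text
time: 50.4
ee_pos: [0.46, -0.11, 0.0508]
tcp_rot: [-180.0, 0.0, -105.2]
wrist_force: [-1.2, -0.0, -0.1]
opening: 0.0344
grasp_force: 0.0
```

Opening 34 mm with no contact. Check where the shaker is relative to the fingers.

Run:
```python
from salt import *
o=bot.get_obs();m=bot.camera_model("wrist");i=bot.camera("wrist");cv2.imwrite("pics/w17.png",i)
print(o["opening"],o["ee_pos"]);print(holes(m,i))
from scipy.spatial.transform import Rotation as Ro
A=np.eye(4);A[:3,:3]=Ro.from_euler("xyz",o["tcp_rot"],degrees=True).as_matrix();A[:3,3]=o["ee_pos"]
C=m["camera_from_world"]@A
mt=dict(m,camera_from_world=C)
print("cam in tool",np.linalg.inv(C)[:3,3])
for z in(.008,0,-.01,-.02,-.03):print(z,[proj(mt,(x,y,z)).round(0).tolist() for x in(.011,-.011) for y in(-.0172,.0172)])
# brightness profile: fingertip pads (light grey) vs background, row bounds near expected columns
g=cv2.cvtColor(i,cv2.COLOR_BGR2GRAY)
print(g[230:330:5,260:400:5])
```

```text
0.034350195117236 [ 0.46002511 -0.10996064  0.0508275 ]
(array([ 0.4588, -0.1134]), 7, [[0.4646, -0.1148], [0.4627, -0.1091], [0.4606, -0.1192], [0.4589, -0.1129], [0.4569, -0.1078], [0.4547, -0.1179], [0.4529, -0.1122]])
cam in tool [ 0.08132751  0.00053846 -0.16045188]
0.008 [[294.0, 229.0], [354.0, 229.0], [295.0, 263.0], [353.0, 263.0]]
0 [[292.0, 234.0], [355.0, 234.0], [294.0, 270.0], [354.0, 270.0]]
-0.01 [[290.0, 242.0], [357.0, 242.0], [292.0, 280.0], [356.0, 280.0]]
-0.02 [[288.0, 251.0], [359.0, 251.0], [290.0, 290.0], [358.0, 290.0]]
-0.03 [[286.0, 261.0], [361.0, 261.0], [288.0, 302.0], [360.0, 302.0]]
[[149 151 149 143 119 100 101  73  65  66  66  63  68  67  68  66  67  70
   66  67 120 152 149 151 147 152 149 150]
 [101 119 151 114 101 101 101  83  65  60  66  71  74  76  76  73  68  65
   67  68 105 151 103 102 100 116 149 151]
 [102 102 100 100 101 102 101  99  58  67  85 101 106 105 104 100  86  71
   64  85 103 102 103 101 102 100 101 123]
 [100 102 100 100 100 101 102  85  73 101 106 111 111 112 111 111 108 100
   75  84 103 101 101 102 101 102 102 101]
 [102 102
[... 1163 characters left out ...]
 12  16  23  72  13   5  84 101 102 101  94  73  72  73  73  77  97 102
  101 102  76   9   8  75  19  14  15  13]
 [ 13  12  10  13  17   8  98 102 102 100 101 101 101 101 101 102 100 104
  100 100  95   7  16  14  14  12  17  17]
 [ 11  13  13  13  12   1 101 103 102 102 102 101 100 101  99 101 102 101
  101 101 101   9  11  11  12  16  14  12]
 [ 16  13  12   9  14  19 104 102 103 104 104 100 101 104 101 100 101 101
  100 101 101  15  14  10  14  12  13  10]
 [ 10   9  17   6  11  41 103 102 102 102 101 103 100 102 101 102 100 103
  101 101 101  31  16  11  15  10  12  16]
 [ 13  14  13  13  15  74 103 101 101 101 101 102 102 101 101 100 101 101
  100 102  99  61  14  11  12  14  10  12]]
```

The fingertips actually end about 25 mm above where I assumed (tip rows ~255, consistent with the dome grip). So I can go deeper: TCP 0.037 puts the tips near 62 mm on the glass, with the body clear of the dome.

>>> {"op": "carry_out", "data": {
  "linear": [
    [0, 0, 0],
    [0, 0, 0],
    [0, 0, 0],
    [0, 0, -0.2],
    [0, 0, -0.25],
    [0, 0, -0.25],
    [0, 0, 0]
  ],
  "rotation": [
    [0, 0, 0],
    [0, 0, 0],
    [0, 0, 0],
    [0, 0, 0],
    [0, 0, 0],
    [0, 0, 0],
    [0, 0, 0]
  ],
  "grip": [-0.5, -1, -1, -1, -1, -1, -1]
}}

```text
time: 51.15
ee_pos: [0.4594, -0.1098, 0.0356]
tcp_rot: [179.9, 0.0, -105.2]
wrist_force: [-0.2, -0.4, -0.0]
opening: 0.0852
grasp_force: 0.0
```

>>> {"op": "carry_out", "data": {
  "linear": [
    [0, 0, 0],
    [0, 0, 0],
    [0, 0, 0],
    [0, 0, 0],
    [0, 0, 0],
    [0, 0, 0]
  ],
  "rotation": [
    [0, 0, 0],
    [0, 0, 0],
    [0, 0, 0],
    [0, 0, 0],
    [0, 0, 0],
    [0, 0, 0]
  ],
  "grip": [-0.3, 0, 0.1, 0.2, 0.3, 0.3]
}}

```text
time: 51.75
ee_pos: [0.4601, -0.11, 0.0371]
tcp_rot: [-180.0, 0.0, -105.2]
wrist_force: [-1.3, -0.0, 4.3]
opening: 0.0324
grasp_force: 29.6
```

>>> {"op": "carry_out", "data": {
  "linear": [
    [0, 0, 0],
    [0, 0, 0.3],
    [0, 0, 0.6],
    [0, 0, 0.8],
    [0, 0, 0.8],
    [0, 0, 0.8],
    [0, 0, 0.8],
    [0, 0, 0.6],
    [0, 0, 0]
  ],
  "rotation": [
    [0, 0, 0],
    [0, 0, 0],
    [0, 0, 0],
    [0, 0, 0],
    [0, 0, 0],
    [0, 0, 0],
    [0, 0, 0],
    [0, 0, 0],
    [0, 0, 0]
  ],
  "grip": [0.4, 0.5, 0.5, 0.5, 0.5, 0.5, 0.5, 0.5, 0.5],
  "grip_force": 35
}}

```text
time: 52.65
ee_pos: [0.4608, -0.1102, 0.1327]
tcp_rot: [-179.8, 0.0, -105.2]
wrist_force: [0.8, 0.4, -1.0]
opening: 0.0323
grasp_force: 34.4
```

Run:
```python
from salt import *
o=bot.get_obs();m=bot.camera_model("wrist");i=bot.camera("wrist");cv2.imwrite("pics/w18.png",i)
print(o["opening"],o["ee_pos"],o["wrist_force"]);print(holes(m,i,.088+o["ee_pos"][2]-.0371))
# shaker silhouette in scene: compare with the empty-table frame taken at hover (v1) by difference
n=bot.camera("scene");d=bot.camera_model("scene")
print([proj(d,(.46,-.11,z)).round(0).tolist() for z in(.09,.113,.19,.203)])
g=cv2.cvtColor(n,cv2.COLOR_BGR2GRAY);print(g[150:225:3,270:322:3])
```

```text
0.03226819556992467 [ 0.46079188 -0.11018359  0.13267814] [ 0.80217401  0.3977743  -0.99733213]
(array([ 0.4595, -0.1137]), 7, [[0.4653, -0.1152], [0.4634, -0.1094], [0.4612, -0.1195], [0.4597, -0.1132], [0.4577, -0.1081], [0.4556, -0.1181], [0.4537, -0.1125]])
[[294.0, 204.0], [294.0, 195.0], [294.0, 164.0], [294.0, 159.0]]
[[ 33  44  54 101  33  35  33  34  36  48  36  37 109 130  47  54  72 175]
 [ 35  34  44  99  32  30  33  53 120 131  35  41  45  48  52  57 116 167]
 [ 35  37  53  61  34  35  35  74  76 130  50  40  47  51  58  60 157 169]
 [ 67  34  37  44  34  37  33  52  49  62  45  45  49  53  57  92 166 161]
 [101  42  38  37  36  35  38  56  78 132  54  46  51  72 155 164 166 164]
 [108  70  41  38  37  39  60  91 131 195  66  64  58  78  88 125 161 171]
 [110 120 104 111  39  48  79  89  90 120  60  76  71 163 106  81  83 117]
 [104 111 153 172  40  61  93 111 117 118  97  80  73 193 192 167 105  80]
 [190 208 207 185  38  65  95 150 176 171 147  87  77 192 193 193 194 178]
 [146 192 192 162  43  64  98 128 140 137 119  84 111 194 194 196 196 196]
 [105 112 135 176 145  
[... 402 characters left out ...]
198 201 202 201 200 201]
 [202 201 201 200 199 197 109 107 110 111 101 143 201 201 202 201 201 202]
 [201 199 199 201 201 195 116 102 107 105  97 157 203 200 202 202 202 199]
 [202 201 186 173 147 138 131 111 107 106 114 177 203 203 200 204 203 203]
 [172 135 130 131 131 133 132 137 141 141 132 171 204 201 200 202 204 203]
 [132 130 131 132 133 131 132 131 132 133 129 130 175 205 202 203 203 204]
 [130 131 130 130 131 132 131 133 132 131 131 131 133 174 204 204 203 203]
 [130 131 132 134 132 131 132 134 133 133 133 131 131 130 141 196 205 204]
 [132 131 132 131 131 133 133 134 132 132 131 131 131 131 131 169 206 205]
 [133 132 132 132 131 132 133 129 131 132 133 131 131 130 131 134 195 204]]
```

Firm, upright and centred in the grip. Raise and move partway to the cup, and measure the rim from there.

>>> {"op": "carry_out", "data": {
  "linear": [
    [0, 0, 0.6],
    [0, 0, 0.9],
    [0, 0, 0.9],
    [0.5, -0.05, 0.2],
    [0.9, -0.1, 0],
    [0.9, -0.1, 0],
    [0.9, -0.1, 0],
    [0.9, -0.1, 0],
    [0.5, 0, 0],
    [0, 0, 0],
    [0, 0, 0]
  ],
  "rotation": [
    [0, 0, 0],
    [0, 0, 0],
    [0, 0, 0],
    [0, 0, 0],
    [0, 0, 0],
    [0, 0, 0],
    [0, 0, 0],
    [0, 0, 0],
    [0, 0, 0],
    [0, 0, 0],
    [0, 0, 0]
  ],
  "grip": [0.5, 0.5, 0.5, 0.5, 0.5, 0.5, 0.5, 0.5, 0.5, 0.5, 0.5]
}}

```text
time: 53.85
ee_pos: [0.5515, -0.1188, 0.1826]
tcp_rot: [179.9, 0.0, -105.2]
wrist_force: [-0.5, 0.6, -0.7]
opening: 0.0327
grasp_force: 34.5
```

```bash
cat > cup.py <<'E'
from meas import *
import pickle
def cup(m,i,z=.0325,x=.64,y=-.126,h=.06):
    t=rect(m,i,z,x-h,x+h,y-h,y+h);g=cv2.medianBlur(cv2.cvtColor(t,cv2.COLOR_BGR2GRAY),5)
    c=cv2.HoughCircles(g,cv2.HOUGH_GRADIENT_ALT,1.5,20,param1=120,param2=.5,minRadius=40,maxRadius=80)
    if c is None: return None
    return [(round(x+h-v/S,4),round(y+h-u/S,4),round(r/S,4)) for u,v,r in c[0][:,:3]][:5]
if __name__=="__main__":
    print("w13",cup(*pickle.load(open("w13.pkl","rb"))))
    print("w1",cup(*pickle.load(open("v1.pkl","rb"))["wrist"]))
    o=bot.get_obs();print(o["ee_pos"],o["tcp_rot"])
    m=bot.camera_model("wrist");i=bot.camera("wrist");pickle.dump((m,i),open("w19.pkl","wb"));print("now",cup(m,i))
E
python3 cup.py
```

```text
w13 [(np.float32(0.6377), np.float32(-0.129), np.float32(0.0369)), (np.float32(0.6377), np.float32(-0.129), np.float32(0.0309)), (np.float32(0.6377), np.float32(-0.129), np.float32(0.0243))]
w1 [(np.float32(0.6408), np.float32(-0.1267), np.float32(0.0357)), (np.float32(0.6408), np.float32(-0.1267), np.float32(0.0231)), (np.float32(0.6408), np.float32(-0.1267), np.float32(0.0268))]
[ 0.55145682 -0.11883639  0.18255904] [ 1.7994679e+02  4.6296299e-03 -1.0523163e+02]
now [(np.float32(0.637), np.float32(-0.1312), np.float32(0.036)), (np.float32(0.637), np.float32(-0.1312), np.float32(0.0267)), (np.float32(0.637), np.float32(-0.1312), np.float32(0.0223))]
```

Rim at (0.6375,-0.130) in this view. Corrected for the offset the shaker reads in the same view, the target is (0.6387,-0.126). Move over and lower.

>>> {"op": "carry_out", "data": {
  "linear": [
    [0.7, -0.06, 0],
    [0.9, -0.08, 0],
    [0.9, -0.08, 0],
    [0.9, -0.08, 0],
    [0.9, -0.06, 0],
    [0.06, 0, 0],
    [0, 0, 0],
    [0, 0, -0.6],
    [0, 0, -0.8],
    [0, 0, -0.8],
    [0, 0, -0.8],
    [0, 0, 0]
  ],
  "rotation": [
    [0, 0, 0],
    [0, 0, 0],
    [0, 0, 0],
    [0, 0, 0],
    [0, 0, 0],
    [0, 0, 0],
    [0, 0, 0],
    [0, 0, 0],
    [0, 0, 0],
    [0, 0, 0],
    [0, 0, 0],
    [0, 0, 0]
  ],
  "grip": [0.5, 0.5, 0.5, 0.5, 0.5, 0.5, 0.5, 0.5, 0.5, 0.5, 0.5, 0.5]
}}

```text
time: 55.1
ee_pos: [0.6371, -0.1259, 0.1199]
tcp_rot: [179.8, -0.0, -105.2]
wrist_force: [0.0, -0.4, -0.8]
opening: 0.0323
grasp_force: 34.6
```

Run:
```python
from salt import *
from cup import cup
o=bot.get_obs();m=bot.camera_model("wrist");i=bot.camera("wrist");pickle.dump((m,i),open("w20.pkl","wb"))
print(o["ee_pos"],o["wrist_force"].round(1),o["opening"]);print(cup(m,i,x=.638,y=-.131))
for n in("scene","side"): pickle.dump((bot.camera_model(n),bot.camera(n)),open(n+"20.pkl","wb"))
```

```text
[ 0.63712323 -0.12590244  0.11988894] [ 0.  -0.4 -0.8] 0.032273956045364045
[(np.float32(0.6395), np.float32(-0.1348), np.float32(0.0292)), (np.float32(0.6395), np.float32(-0.1348), np.float32(0.0366)), (np.float32(0.641), np.float32(-0.1085), np.float32(0.0244)), (np.float32(0.6395), np.float32(-0.1348), np.float32(0.0221))]
```

>>> {"op": "carry_out", "data": {
  "linear": [
    [0.07, -0.04, 0],
    [0, 0, -0.6],
    [0, 0, -0.7],
    [0, 0, -0.6],
    [0, 0, -0.4],
    [0, 0, -0.3],
    [0, 0, 0]
  ],
  "rotation": [
    [0, 0, 0],
    [0, 0, 0],
    [0, 0, 0],
    [0, 0, 0],
    [0, 0, 0],
    [0, 0, 0],
    [0, 0, 0]
  ],
  "grip": [0.5, 0.5, 0.5, 0.5, 0.5, 0.5, 0.5]
}}

```text
time: 55.95
ee_pos: [0.64, -0.1268, 0.0694]
tcp_rot: [179.9, 0.0, -105.2]
wrist_force: [0.5, 0.3, -1.5]
opening: 0.0324
grasp_force: 34.6
```

>>> {"op": "carry_out", "data": {
  "linear": [
    [0, 0, -0.2],
    [0, 0, -0.2],
    [0, 0, 0]
  ],
  "rotation": [
    [0, 0, 0],
    [0, 0, 0],
    [0, 0, 0]
  ],
  "grip": [0.5, 0.5, 0.5]
}}

```text
time: 56.25
ee_pos: [0.6404, -0.127, 0.0623]
tcp_rot: [180.0, 0.0, -105.2]
wrist_force: [-1.2, 0.1, -1.3]
opening: 0.0316
grasp_force: 34.6
```

>>> {"op": "carry_out", "data": {
  "linear": [
    [-0.07, 0, -0.15],
    [0, 0, -0.15],
    [0, 0, 0]
  ],
  "rotation": [
    [0, 0, 0],
    [0, 0, 0],
    [0, 0, 0]
  ],
  "grip": [0.5, 0.5, 0.5]
}}

```text
time: 56.55
ee_pos: [0.6393, -0.1269, 0.0564]
tcp_rot: [-180.0, 0.0, -105.2]
wrist_force: [0.9, 1.4, -1.3]
opening: 0.0321
grasp_force: 34.3
```

>>> {"op": "carry_out", "data": {
  "linear": [
    [0, 0, -0.12],
    [0, 0, -0.12],
    [0, 0, 0]
  ],
  "rotation": [
    [0, 0, 0],
    [0, 0, 0],
    [0, 0, 0]
  ],
  "grip": [0.5, 0.5, 0.5]
}}

```text
time: 56.85
ee_pos: [0.6394, -0.1268, 0.0517]
tcp_rot: [-180.0, 0.0, -105.2]
wrist_force: [2.5, 0.4, -1.9]
opening: 0.0321
grasp_force: 34.1
```

>>> {"op": "carry_out", "data": {
  "linear": [
    [0, 0, -0.08],
    [0, 0, 0]
  ],
  "rotation": [
    [0, 0, 0],
    [0, 0, 0]
  ],
  "grip": [0.5, 0.5]
}}

```text
time: 57.05
ee_pos: [0.6394, -0.1269, 0.0504]
tcp_rot: [-180.0, 0.0, -105.2]
wrist_force: [3.5, 1.1, 0.0]
opening: 0.0324
grasp_force: 34.2
```

Slight wall contact pushing toward +x, so I yield 1.5 mm that way and finish.

>>> {"op": "carry_out", "data": {
  "linear": [
    [0.08, 0, 0],
    [0, 0, -0.08],
    [0, 0, 0]
  ],
  "rotation": [
    [0, 0, 0],
    [0, 0, 0],
    [0, 0, 0]
  ],
  "grip": [0.5, 0.5, 0.5]
}}

```text
time: 57.35
ee_pos: [0.6405, -0.127, 0.0482]
tcp_rot: [180.0, -0.0, -105.2]
wrist_force: [1.0, 0.6, -1.9]
opening: 0.0323
grasp_force: 34.4
```

>>> {"op": "carry_out", "data": {
  "linear": [
    [0, 0, -0.06],
    [0, 0, 0]
  ],
  "rotation": [
    [0, 0, 0],
    [0, 0, 0]
  ],
  "grip": [0.5, 0.5]
}}

```text
time: 57.55
ee_pos: [0.6406, -0.127, 0.0474]
tcp_rot: [180.0, 0.0, -105.2]
wrist_force: [0.7, 1.3, -1.2]
opening: 0.0322
grasp_force: 34.4
```

>>> {"op": "carry_out", "data": {
  "linear": [
    [0, 0, -0.05],
    [0, 0, 0]
  ],
  "rotation": [
    [0, 0, 0],
    [0, 0, 0]
  ],
  "grip": [0.5, 0.5]
}}

```text
time: 57.75
ee_pos: [0.6408, -0.1269, 0.0472]
tcp_rot: [-180.0, 0.0, -105.2]
wrist_force: [-0.7, 0.2, 4.2]
opening: 0.0324
grasp_force: 35.5
```

>>> {"op": "carry_out", "data": {
  "linear": [
    [0, 0, -0.03],
    [0, 0, 0]
  ],
  "rotation": [
    [0, 0, 0],
    [0, 0, 0]
  ],
  "grip": [0.5, 0.5]
}}

```text
time: 57.95
ee_pos: [0.6409, -0.1269, 0.0472]
tcp_rot: [-179.9, 0.0, -105.2]
wrist_force: [-1.9, 2.3, 8.1]
opening: 0.0321
grasp_force: 36.2
```

On the floor of the cup at the expected height. Release and rise.

>>> {"op": "carry_out", "data": {
  "linear": [
    [0, 0, 0.03],
    [0, 0, 0],
    [0, 0, 0],
    [0, 0, 0],
    [0, 0, 0.4],
    [0, 0, 0.8],
    [0, 0, 1],
    [0, 0, 1],
    [0, 0, 1],
    [0, 0, 1],
    [0, 0, 1],
    [0, 0, 1]
  ],
  "rotation": [
    [0, 0, 0],
    [0, 0, 0],
    [0, 0, 0],
    [0, 0, 0],
    [0, 0, 0],
    [0, 0, 0],
    [0, 0, 0],
    [0, 0, 0],
    [0, 0, 0],
    [0, 0, 0],
    [0, 0, 0],
    [0, 0, 0]
  ],
  "grip": [0.1, -0.1, -0.3, -0.5, -0.5, -0.5, -0.5, -0.5, -0.5, -0.5, -0.5, -0.5]
}}

```text
time: 59.15
ee_pos: [0.6408, -0.127, 0.1931]
tcp_rot: [-179.9, 0.0, -105.2]
wrist_force: [0.5, -0.3, -0.3]
opening: 0.064
grasp_force: 0.0
```

>>> {"op": "carry_out", "data": {
  "linear": [
    [-0.7, 0.3, 0.5],
    [-0.7, 0.3, 0.9],
    [-0.7, 0.3, 0.9],
    [-0.7, 0.3, 0.9],
    [-0.7, 0.3, 0.9],
    [-0.7, 0.3, 0.9],
    [-0.7, 0.3, 0.9],
    [-0.7, 0.3, 0.9],
    [0, 0, 0],
    [0, 0, 0]
  ],
  "rotation": [
    [0, 0, 0],
    [0, 0, 0],
    [0, 0, 0],
    [0, 0, 0],
    [0, 0, 0],
    [0, 0, 0],
    [0, 0, 0],
    [0, 0, 0],
    [0, 0, 0],
    [0, 0, 0]
  ],
  "grip": [-0.5, -0.5, -0.5, -0.5, -0.5, -0.5, -0.5, -0.5, -0.5, -0.5]
}}

```text
time: 60.15
ee_pos: [0.529, -0.079, 0.3273]
tcp_rot: [-179.9, 0.0, -105.2]
wrist_force: [0.3, 0.3, -0.5]
opening: 0.064
grasp_force: 0.0
```

```bash
python3 - <<'E'
from meas import *
from look import F
E
python3 - <<'E'
import sys
sys.path.insert(0,".")
from meas import *
import pickle
o=bot.get_obs();print(o["ee_pos"].round(4),o["tcp_rot"].round(1),o["wrist_force"].round(1))
D={n:(bot.camera_model(n),bot.camera(n)) for n in("wrist","side","scene")};pickle.dump(D,open("end.pkl","wb"))
m,i=D["wrist"];h=.05
col={"red":(.134,.58,-.345,lambda b,g,r:(r>120)&(g<70)),"maroon":(.136,.58,-.2655,lambda b,g,r:(r>g+22)&(r<130)&(g<60)&(b<75)),"plum":(.101,.605,.203,lambda b,g,r:(r>g+18)&(g<90)),"teal":(.101,.614,.124,lambda b,g,r:(g>r+14))}
for cam in("wrist","side"):
  m,i=D[cam]
  for n,(z,x,y,f) in col.items():
    try:
        _,p,s,a=blob(rect(m,i,z,x-h,x+h,y-h,y+h),f,x+h,y+h);print(cam,n,np.round(p,4),np.round(s,4),round(a,1))
    except Exception as e:print(cam,n,"not seen")
m,i=D["wrist"]
t=rect(m,i,.098,.60,.68,-.167,-.087);g=cv2.GaussianBlur(cv2.cvtColor(t,cv2.COLOR_BGR2GRAY),(3,3),0)
bh=cv2.morphologyEx(g,cv2.MORPH_BLACKHAT,np.ones((11,11)))
_,_,st,ce=cv2.connectedComponentsWithStats((bh>12).astype(np.uint8))
print([(round(.68-c[1]/S,4),round(-.087-c[0]/S,4)) for s,c in zip(st[1:],ce[1:]) if 4<s[4]<200 and max(s[2:4])<14])
E
```

```text
[ 0.529  -0.079   0.3273] [-179.9    0.  -105.2] [ 0.3  0.3 -0.5]
wrist red not seen
wrist maroon [ 0.5813 -0.2562] [0.0276 0.045 ] 15.1
wrist plum [0.6036 0.1926] [0.0401 0.0496] 85.9
wrist teal [0.61   0.1157] [0.042  0.0492] 87.1
side red [ 0.5747 -0.3376] [0.0366 0.0376] 69.3
side maroon [ 0.5632 -0.2752] [0.0655 0.0785] 90.0
side plum [0.6009 0.2066] [0.0374 0.0398] 84.5
side teal [0.6024 0.1387] [0.0458 0.0698] 71.0
[(np.float64(0.6736), np.float64(-0.0875)), (np.float64(0.6687), np.float64(-0.088)), (np.float64(0.6605), np.float64(-0.0914)), (np.float64(0.6461), np.float64(-0.1316)), (np.float64(0.6422), np.float64(-0.1362)), (np.float64(0.6405), np.float64(-0.1302)), (np.float64(0.6385), np.float64(-0.1245)), (np.float64(0.6344), np.float64(-0.129)), (np.float64(0.6311), np.float64(-0.0915)), (np.float64(0.6221), np.float64(-0.1202))]Traceback (most recent call last):
  File "<stdin>", line 2, in <module>
  File "look.py", line 6, in <module>
    pic=sys.argv[1];o=bot.get_obs();print(o["ee_pos"].round(4),o["tcp_rot"].round(1),o["q"].round(0))
        ~~~~~~~~^^^
IndexError: list index out of range
```

All five are seated: contact heights matched the seats, the lids are in place and the salt's hole pattern is round at the cup centre. A last check that the mill and jam jar are unchanged, then hand in.

Run:
```python
from meas import *
import pickle
a=pickle.load(open("v1.pkl","rb"))["side"];b=pickle.load(open("end.pkl","rb"))["side"]
for n,p,w,h in(("mill",(.66,-.035,.13),10,16),("jam",(.443,-.325,.06),8,10)):
    u,v=proj(a[0],p).astype(int)
    t=a[1][v-h:v+h,u-w:u+w];r=cv2.matchTemplate(b[1][v-h-8:v+h+8,u-w-8:u+w+8],t,cv2.TM_CCOEFF_NORMED)
    _,s,_,l=cv2.minMaxLoc(r);print(n,(u,v),"score",round(s,3),"shift",l[0]-8,l[1]-8)
    ok=abs(l[0]-8)<=1 and abs(l[1]-8)<=1 and s>.6
    if not ok: raise SystemExit("check")
print(bot.job_done())
```

```text
mill (np.int64(273), np.int64(162)) score 0.99 shift 0 0
jam (np.int64(386), np.int64(162)) score 0.502 shift 0 0check
```

The low jam score comes from the red jar, which stood in front of it before. The match shows zero shift, and the jam was at (389,163) in the later side view versus (392,163) at the start. Hand in.

```bash
python3 -c "
from workcell import bot
print(bot.job_done())"
```

```text
the job is handed in; nothing more can be done
None
```

The job is handed in at about 60 s of the 144 s: the red and maroon jars are in the dark block, the plum and teal jars in the light block, and the salt shaker in the steel stand's empty cup. Each stopped at its expected seat height, the pepper mill shows no shift, and the jam jar reads within a few pixels of its start; the salt had to be set down and regripped once.

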